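# Clear the welding jig and pin two pivot blocks

### The job

With the scraper, and not with the gripper itself as the offcuts are hot and sharp, sweep every offcut off the jig plate into the scrap tray at its right, and stand the scraper back upright on the table to the left of the plate. Once the plate is clear, set the two pivot blocks in the two seats between the ears, bores in line with the eyes, then slide the dummy axle in from the left through ear, blocks and the other ear until its nose stands clearly out of the right ear. Leave the other things on the table where they are.

Things in the scene. Friction and masses are not known exactly. Their poses are not given: they have to be found in the camera images.
- jig: Fixed welding jig: dark steel plate 300 (x) x 380 (y) standing on the table, top face 50 up. Origin: centre of its underside; x to its far side, y to the robot's left. A bolted rail 10 high covers x = 65 to 145; on it at x = 105, about y = -40, stand a left ear, two seats and a right ear in line along y. A red welding magnet 60 high stands fast on the rail at x = 130, y = -158.
- lane (a point): Middle of the clear lane on the plate top where offcuts lie, at the jig's x = -37.5, y = 0, 50 above the table; axes as the jig's. The lane is 205 wide (x = +-102) between a stop bar 12 high along the plate's near edge and the rail's edge, 10 high. It runs the plate's whole length (y = +-190); its left and right ends have no border, past y = -190 is the tray.
- tray: Open sheet-metal scrap tray fixed against the plate's right (-y) edge, 270 (x) x 160 (y), walls 43 high and 4 thick (7 lower than the plate top), floor 4 thick. Origin: centre of its underside. Axes parallel to the jig's; 2 gap to the plate.
- scraper_grip (a point): Bench scraper of metal angle, 300 g: upright blade 90 wide, 70 high, 5 thick, a foot behind it, and along its top a wooden grip bar 90 long, 26 thick, 30 high. It stands by itself. This point: centre of the bar, 85 above the lower edge. z up, y along the blade, x out of the flat pushing face. Starts standing on the table left of the plate, foot towards the left.
- scraper_edge (a point): Middle of the lower edge of the scraper's flat pushing face, axes as at the grip (x out of that face). The blade reaches y = +-45; the foot behind it is 6 thick and reaches to x = -65.
- block1_center (a point): Dark steel pivot block 40 (x) x 50 (y) x 40 (z), 400 g, with a 26 bore right through along its y axis. This point: its middle, on the bore's axis. Starts lying on the table left of the plate. The two blocks are alike and either may go in either seat.
- block2_center (a point): As block1.
- nest_left (a point): Where a block's middle belongs over the left seat: on the eyes' axis, 105 above the table. Axes as the jig's. The flat, light-metal seat, 40 (x) x 50 (y), is 20 below; four dowels 10 thick with tapered tops at x = +-28.5, y = +-20 stand 10 above the seat (47 free between them in x, 30 in y). The left ear's inner face is 37 to the left (+y), the other nest 62 to the right.
- nest_right (a point): The same for the right seat; the right ear's inner face is 37 to the right (-y).
- eye_left (a point): Centre of the left ear's eye (22 hole along y) at the ear's outer, left face. The ears are upright plates 8 thick (y), 56 wide (x), reaching 22 above the eyes' axis. Axes as the jig's.
- eye_right (a point): Centre of the right ear's eye (22 hole along y) at the ear's outer, right face. Axes as the jig's; -y points away from the ears.
- axle_shank (a point): Dummy axle, a steel bar 240 long, 380 g: square shank 18 x 18 x 60 at the tail, then a round part 16 thick, 180 long. This point: centre of the shank, on the bar's axis; x points to the nose. The shank's shoulder, 30 ahead of it, is too big for the eyes; there the nose is 28 out of the right ear. Starts lying on the table, on the left, nose away from the robot.
- axle_nose (a point): Tip of the dummy axle's nose (last 8 tapered to 8 thick), on its axis, 210 ahead of the shank's centre; x points out of the nose.
- offcut1_center (a point): Steel square box-section tube offcut, 70 long x 30 x 30, lying on the plate's lane, or absent (None). This point: the middle of its outer size; x along its length.
- offcut2_center (a point): Steel square box-section tube offcut, 64 long x 30 x 30, lying on the plate's lane, or absent (None). This point: the middle of its outer size; x along its length.
- offcut3_center (a point): Steel rectangular tube offcut, 70 long x 40 wide x 24 high, lying on the plate's lane, or absent (None). This point: the middle of its outer size; x along its length.
- offcut4_center (a point): Steel solid square bar offcut, 60 long x 25 x 25, lying on the plate's lane, or absent (None). This point: the middle of its outer size; x along its length.
- offcut5_center (a point): Steel angle-iron offcut, 70 long x 35 wide x 35 high, 5 thick, one leg flat and one upright, lying on the plate's lane, or absent (None). This point: the middle of its outer size; x along its length.
- offcut6_center (a point): Steel flat bar offcut, 70 long x 40 wide x 16 high, lying on the plate's lane, or absent (None). This point: the middle of its outer size; x along its length.
- tape: Orange tape measure 75 x 70 x 36 on the table, a bystander. Origin: centre of its underside.
- marker: White marker pen 140 long, 17 thick, on the table, a bystander. Origin: underside near its middle.
- nut: Round steel collar 38 across, 16 high, on the table, a bystander. Origin: centre of its underside.
- chip_hammer: Hammer 260 long lying on the table at the right, a bystander. Origin: underside near its middle.
- wire_brush: Block brush 110 x 35 x 38 lying on the table at the far left, a bystander. Origin: centre of its underside.

How it is judged:
On the way, in this order (a step that is already met when the one before it is completed fails the run):
1. every offcut is in the scrap tray (x of offcut1_center in the frame of tray between -0.135 and 0.135 m and y of offcut1_center in the frame of tray between -0.08 and 0.08 m and height (world z) of each of offcut1_center, offcut2_center, offcut3_center, offcut4_center, offcut5_center, offcut6_center below 0.08 m and x of offcut2_center in the frame of tray between -0.135 and 0.135 m and y of offcut2_center in the frame of tray between -0.08 and 0.08 m and x of offcut3_center in the frame of tray between -0.135 and 0.135 m and y of offcut3_center in the frame of tray between -0.08 and 0.08 m and x of offcut4_center in the frame of tray between -0.135 and 0.135 m and y of offcut4_center in the frame of tray between -0.08 and 0.08 m and x of offcut5_center in the frame of tray between -0.135 and 0.135 m and y of offcut5_center in the frame of tray between -0.08 and 0.08 m and x of offcut6_center in the frame of tray between -0.135 and 0.135 m and y of offcut6_center in the frame of tray between -0.08 and 0.08 m), for 0.2 s.
2. both pivot blocks lie in the seats between the ears, released (((x of block1_center in the frame of nest_left between -0.008 and 0.008 m and y of block1_center in the frame of nest_left between -0.012 and 0.012 m and z of block1_center in the frame of nest_left between -0.006 and 0.006 m and angle between the y axis of block1_center and the y axis of jig, either way round below 0.12 rad) or (x of block1_center in the frame of nest_right between -0.008 and 0.008 m and y of block1_center in the frame of nest_right between -0.012 and 0.012 m and z of block1_center in the frame of nest_right between -0.006 and 0.006 m and angle between the y axis of block1_center and the y axis of jig, either way round below 0.12 rad)) and ((x of block2_center in the frame of nest_left between -0.008 and 0.008 m and y of block2_center in the frame of nest_left between -0.012 and 0.012 m and z of block2_center in the frame of nest_left between -0.006 and 0.006 m and angle between the y axis of block2_center and the y axis of jig, either way round below 0.12 rad) or (x of block2_center in the frame of nest_right between -0.008 and 0.008 m and y of block2_center in the frame of nest_right between -0.012 and 0.012 m and z of block2_center in the frame of nest_right between -0.006 and 0.006 m and angle between the y axis of block2_center and the y axis of jig, either way round below 0.12 rad)) and contact force between the fingers and block1 below 0.3 N and contact force between the fingers and block2 below 0.3 N), for 0.2 s.
At the end, for the whole second after the job is handed in: All offcuts in the tray; scraper upright (0.15 rad) on the table, 200 mm or more left of the jig centre; a block in each nest (8 mm x, 12 mm y, 6 mm z, 0.12 rad); axle through both ears from the left, nose 10 mm or more out and within 10 mm of the eyes' axis; at rest (all of step 1 and height (world z) of scraper_grip below 0.095 m and angle between scraper_grip's own z axis and vertical below 0.15 rad and y of scraper_grip in the frame of jig above 0.2 m and ((x of block1_center in the frame of nest_left between -0.008 and 0.008 m and y of block1_center in the frame of nest_left between -0.012 and 0.012 m and z of block1_center in the frame of nest_left between -0.006 and 0.006 m and angle between the y axis of block1_center and the y axis of jig, either way round below 0.12 rad) or (x of block1_center in the frame of nest_right between -0.008 and 0.008 m and y of block1_center in the frame of nest_right between -0.012 and 0.012 m and z of block1_center in the frame of nest_right between -0.006 and 0.006 m and angle between the y axis of block1_center and the y axis of jig, either way round below 0.12 rad)) and ((x of block2_center in the frame of nest_left between -0.008 and 0.008 m and y of block2_center in the frame of nest_left between -0.012 and 0.012 m and z of block2_center in the frame of nest_left between -0.006 and 0.006 m and angle between the y axis of block2_center and the y axis of jig, either way round below 0.12 rad) or (x of block2_center in the frame of nest_right between -0.008 and 0.008 m and y of block2_center in the frame of nest_right between -0.012 and 0.012 m and z of block2_center in the frame of nest_right between -0.006 and 0.006 m and angle between the y axis of block2_center and the y axis of jig, either way round below 0.12 rad)) and y of axle_nose in the frame of eye_right below -0.01 m and x of axle_nose in the frame of eye_right between -0.01 and 0.01 m and z of axle_nose in the frame of eye_right between -0.01 and 0.01 m and angle between the x axis of axle_nose and the y axis of jig, either way round below 0.12 rad and linear speed of each of scraper, axle, block1, block2 below 0.02 m/s); the robot touches nothing.
It fails at once if the gripper or arm itself pushes or grips an offcut (contact force between any of the fingers, the arm and offcut1 above 2 N or contact force between any of the fingers, the arm and offcut2 above 2 N or contact force between any of the fingers, the arm and offcut3 above 2 N or contact force between any of the fingers, the arm and offcut4 above 2 N or contact force between any of the fingers, the arm and offcut5 above 2 N or contact force between any of the fingers, the arm and offcut6 above 2 N).
It fails at once if a bystander is moved more than 40 mm (distance of any of tape, marker, nut, chip_hammer, wire_brush from where it was at the start of the episode above 0.04 m).
Of offcut1, offcut2, offcut3, offcut4, offcut5, offcut6 only 4 to 6 are there at a start; the rules pass over those that are not, and their reading is None.
At some moment in a run one of offcut1, offcut2, offcut3, offcut4, offcut5, offcut6 may be knocked a few centimetres aside while the robot is not near it.
Once in a run the grip may slacken for a moment while it holds something.
It also fails if it takes over 192 s, if anything falls off the work surface, if the arm or the gripper's body presses on something with over 40 N, if the wrist force passes 120 N, or if a joint passes its speed limit or range.

### The arm

A 6-joint arm with a two-finger parallel gripper is mounted at the origin on the work surface. World frame = base frame: x ahead of the robot, y to its left, z up, the work surface at z = 0. Lengths are in m, angles in rad, forces in N, time in s.
With the tool pointing down it reaches from about 0.15 to 0.775 m from the base axis. Payload 6.1 kg.
Tool frame: the origin (TCP) lies at the very end of the fingers, on their centre line; the grasp point (between the pads) lies 19 mm behind it; z points along the fingers, y is the direction in which the jaws open and shut (so a half turn about z gives the same grasp; the last joint's range is limited). The gripper opens to 85 mm and grips with 20 to 120 N. Pads are 22 mm wide; open, the fingers measure 114 mm over their backs; the gripper's body (76 mm by 85 mm) begins 54 mm behind the grasp point. The pads swing forward as they close: fully open they stand 13 mm farther back than shut.
Start: joints at [-1.35, 0.126, -0.04, 1.405, 0, 1.571], TCP at [0.115, -0.512, 0.231] pointing down, gripper open.
Joint ranges: [-2.72, 2.72], [-0.95, 1.95], [-1.27, 1.35], [-1.78, 2.02], [-1.46, 1.47], [-3.14, 3.14]. Speed limits (rad/s): [2.39, 2.39, 3.01, 3.14, 3.14, 3.14].

### API

Orientations are given as a unit quaternion [x, y, z, w].
In Python, from rig import get_state, camera, camera_info, job_done, search_frame, silhouettes, landmark_of gives the robot as it stands.
- The arm moves only by the tool move_arm, never from a script. Its argument "series" is a list of rows, each a list of 2 entries, a list of its own where there are three numbers: the shift along the tool's x, y, z in cm, then the turn, a rotation vector about the tool's x, y, z in rad. A call has 1 to 5 rows; each row is the pose to reach, as a shift and turn from the pose commanded when the call began, along the tool's axes at that moment; what a row does not reach only later rows make up. A row lasts 1/8 s, in which the tool goes at most 62.5 mm and 10.7 degrees, less where a joint would pass 70% of its speed; a pose out of reach is approached as far as the arm can. A call with a gripper value outside its range is refused whole. "gripper" is the closure, from 0 (fully open) to 1 (shut), set as the call begins (left out, the last holds). The fingers move at their own pace and stop on an object; the grip force is fixed at half the most. Time passes only in rows, so rows that repeat a pose let the fingers close. It gives the time, the measured TCP pose, the force and the opening at its end, in the units of the state.
- get_state(): the state, without advancing time (a new reading comes with each control period).
- camera(name): name is "side" or "top" or "wrist"; returns the picture (400x640x3 uint8, red, green, blue); there is no depth.
- camera_info(name): a dict with "intrinsics" (3x3 intrinsics, pixels), "rvec" (rotation vector, rad) and "tvec" (3), from world to camera coordinates, as OpenCV has them. Camera axes: x right, y down, z forward; pixel columns grow to the right and rows downward; lengths in m; the calibration is good to about 2 mm. The wrist camera is an equidistant fisheye: a pixel r from the principal point sees the ray r / f radians off the axis. A picture is of the moment at which its call begins: read the wrist's pose just before it. camera_info takes no time and is no camera call; for the wrist camera it gives the pose at the moment of the call.
- job_done(): hands the job in, once; it reports no verdict.
Trained networks look in the newest picture that a camera, given by its name, has taken for a name from the list of things; names that differ only in an ending like _2 or _b are one class to them, and where a whole thing is asked for, a point or a joint stands for the part that bears it (a point fixed in the world has none). Each returns a list of dicts, best first, with "confidence" (0 to 1); they miss things now and then, are a little off and sometimes report something else, mostly with a low value. They report only what shows in the picture. A call takes as long as a camera call.
- search_frame(camera, thing): "rect" ([left, top, right, bottom] in pixels, round what is visible of it).
- silhouettes(camera, thing): "mask" (400x640 bool, what is visible of it) and "rect" ([left, top, right, bottom] in pixels, round what is visible of it).
- landmark_of(camera, thing): "position" ([row, column] in pixels: a listed point, or the origin of a listed thing).
The state is a dict: "t": time; "qpos": joint angles; "dq": joint speeds; "effort": joint torques, N m; "position": TCP position; "ee_rot": TCP orientation; "wrist_force": force on the tool from outside, world axes, zero at the start; "moment": the same for the moment, N m; "width": finger opening in m.
Only numpy, scipy, OpenCV 4.12 (cv2) and the standard library are available. Lean on these libraries where they do the work, as an engineer would, in place of code of your own. Each camera call takes 0.05 s, during which the arm holds its last target. There are 200 camera calls.

## Working session

There is one attempt and no reset: what is moved stays moved. The work goes in short steps, Python scripts to look and compute and a tool call to move; the robot and the scene stay as the last step left them, time stands still between calls to the robot, and variables do not carry over. Pictures are saved under pics/ and viewed, about 12 in all and at most 16, crops included, and the job is handed in when it is done.

Besides the shell and the picture viewer there is one more tool, called after ">>>" as name([rows], argument=value, ...), one row to a line, values as JSON. move_arm: Moves the arm, as the interface text tells. Its arguments: {"type":"object","properties":{"series":{"type":"array"},"gripper":{"type":"number"}},"required":["series"]}

```bash
mkdir -p pics; ls
python3 - <<'E'
from rig import *
import cv2,numpy as np
s=get_state();print({k:np.round(v,3).tolist() for k,v in s.items()})
for n in ["side","top","wrist"]:
    im=camera(n);cv2.imwrite(f"pics/{n}0.png",im[:,:,::-1])
    ci=camera_info(n);print(n,{k:np.round(v,3).tolist() for k,v in ci.items()})
a=cv2.imread("pics/side0.png");b=cv2.imread("pics/top0.png")
E
```

```text
pics
{'t': 0.0, 'qpos': [-1.35, 0.126, -0.041, 1.405, -0.0, 1.571], 'dq': [0.002, -0.001, -0.001, 0.002, 0.0, 0.0], 'effort': [-0.001, -43.592, 35.292, 0.017, 0.0, 0.0], 'position': [0.115, -0.512, 0.231], 'ee_rot': [0.994, 0.11, -0.0, -0.001], 'wrist_force': [0.191, 0.698, -0.188], 'moment': [-0.01, -0.007, 0.015], 'width': 0.085}
side {'intrinsics': [[371.331, 0.0, 315.292], [0.0, 371.331, 199.292], [0.0, 0.0, 1.0]], 'rvec': [2.379, -0.195, 0.101], 'tvec': [-0.554, 0.124, 1.175]}
top {'intrinsics': [[390.645, 0.0, 322.473], [0.0, 390.645, 196.888], [0.0, 0.0, 1.0]], 'rvec': [2.138, -2.088, 0.182], 'tvec': [0.013, 0.571, 1.168]}
wrist {'intrinsics': [[309.707, 0.0, 322.111], [0.0, 309.707, 205.707], [0.0, 0.0, 1.0]], 'rvec': [-2.281, 1.825, 0.248], 'tvec': [-0.525, -0.034, 0.377]}
```

View pics/top0.png

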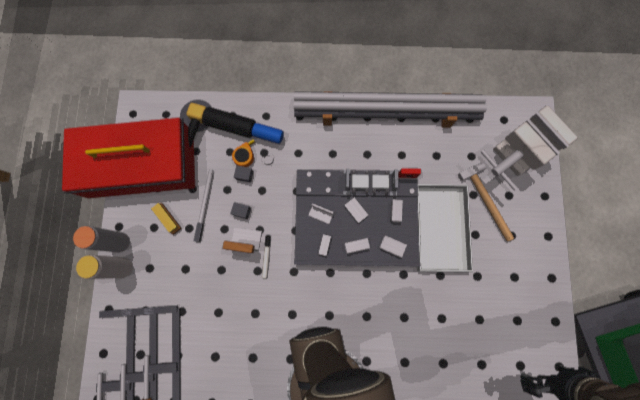

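View pics/side0.png

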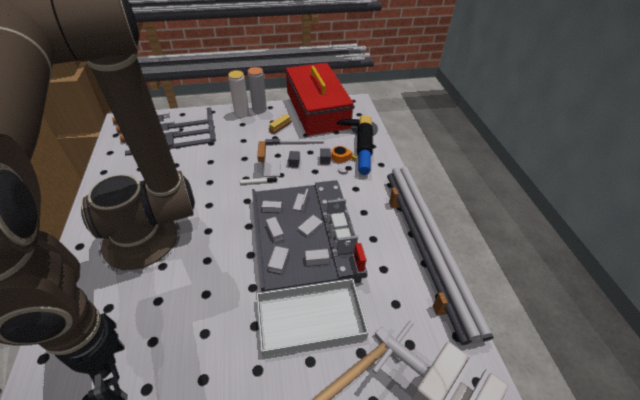

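```bash
cat > h.py <<'E'
from rig import *
import cv2,numpy as np
from scipy.spatial.transform import Rotation as R
from scipy.optimize import least_squares
def cam(n):
    c=camera_info(n);K=np.array(c["intrinsics"]);return K,R.from_rotvec(np.ravel(c["rvec"])).as_matrix(),np.ravel(c["tvec"])
def ray(n,rc,C=None):
    K,Rm,t=C or cam(n);r,c=rc
    x=(c-K[0,2])/K[0,0];y=(r-K[1,2])/K[1,1]
    if n=="wrist":
        th=np.hypot(x,y);d=np.array([x/th*np.sin(th),y/th*np.sin(th),np.cos(th)]) if th>0 else np.array([0,0,1.])
    else: d=np.array([x,y,1.])
    d=Rm.T@d;return -Rm.T@t,d/np.linalg.norm(d)
def atz(n,rc,z,C=None):
    o,d=ray(n,rc,C);return o+d*(z-o[2])/d[2]
def proj(n,P,C=None):
    K,Rm,t=C or cam(n);p=Rm@np.asarray(P)+t
    if n=="wrist":
        rr=np.hypot(p[0],p[1]);th=np.arctan2(rr,p[2]);u=p[:2]/max(rr,1e-9)*th
    else: u=p[:2]/p[2]
    return np.array([u[1]*K[1,1]+K[1,2],u[0]*K[0,0]+K[0,2]])
def tri(obs):
    A=np.zeros((3,3));b=np.zeros(3)
    for o,d in obs:
        M=np.eye(3)-np.outer(d,d);A+=M;b+=M@o
    p=np.linalg.solve(A,b);return p,max(np.linalg.norm((np.eye(3)-np.outer(d,d))@(p-o)) for o,d in obs)
def lm(n,thing,k=1):
    return [(round(d["confidence"],2),np.round(d["position"],1)) for d in landmark_of(n,thing)[:k]]
E
python3 - <<'E'
from h import *
Z=dict(jig=0,lane=.05,tray=0,scraper_grip=.085,block1_center=.02,nest_left=.105,nest_right=.105,eye_left=.105,eye_right=.105,axle_shank=.009,axle_nose=.009,offcut1_center=.065,offcut2_center=.065,offcut3_center=.062,offcut4_center=.0625,offcut5_center=.0675,offcut6_center=.058,tape=0,marker=0,nut=0,chip_hammer=0,wire_brush=0)
for t,z in Z.items():
    o={}
    for n in ["top","side"]:
        l=lm(n,t,2);o[n]=l
    print(t,[(n,c,p.tolist(),np.round(atz(n,p,z)[:2],3).tolist()) for n in o for c,p in o[n]])
E
```

```text
jig [('top', 0.98, [219.9, 360.8], [0.509, -0.099]), ('side', 0.65, [238.6, 304.1], [0.512, -0.082]), ('side', 0.64, [181.0, 259.3], [0.389, 0.205])]
lane [('top', 0.81, [228.4, 355.6], [0.475, -0.079]), ('side', 0.92, [229.1, 289.9], [0.469, -0.077])]
tray [('top', 0.86, [228.0, 437.8], [0.488, -0.345]), ('top', 0.46, [209.0, 240.4], [0.535, 0.294]), ('side', 0.65, [318.1, 308.6], [0.484, -0.349])]
scraper_grip [('top', 0.97, [243.9, 237.5], [0.416, 0.276]), ('side', 0.82, [150.7, 262.4], [0.412, 0.272])]
block1_center [('top', 0.71, [171.9, 243.2], [0.655, 0.288]), ('top', 0.64, [177.4, 346.4], [0.644, -0.049]), ('side', 0.46, [156.7, 323.6], [0.643, 0.282]), ('side', 0.24, [168.7, 266.1], [0.419, 0.246])]
nest_left [('top', 0.68, [178.9, 359.7], [0.619, -0.086]), ('side', 0.62, [215.0, 341.0], [0.623, -0.091])]
nest_right [('top', 0.7, [174.1, 384.3], [0.636, -0.16]), ('top', 0.29, [246.9, 239.4], [0.407, 0.265]), ('side', 0.97, [232.2, 341.6], [0.611, -0.155]), ('side', 0.67, [317.0, 309.4], [0.478, -0.396])]
eye_left [('top', 0.9, [178.0, 345.2], [0.621, -0.042]), ('top', 0.33, 
[... 1406 characters left out ...]
[('top', 0.68, [157.8, 242.0], [0.709, 0.3]), ('top', 0.68, [256.3, 261.9], [0.385, 0.215]), ('side', 0.64, [260.5, 280.2], [0.428, -0.153]), ('side', 0.58, [158.3, 340.8], [0.713, 0.285])]
marker [('top', 0.77, [256.2, 263.1], [0.385, 0.211]), ('side', 0.6, [180.9, 256.5], [0.379, 0.207])]
nut [('top', 0.32, [211.8, 319.2], [0.532, 0.036]), ('side', 0.73, [209.0, 274.0], [0.429, 0.059]), ('side', 0.53, [173.7, 342.9], [0.701, 0.197])]
chip_hammer [('top', 0.92, [204.0, 489.6], [0.57, -0.515]), ('side', 0.84, [374.0, 354.6], [0.572, -0.509])]
wire_brush [('top', 0.67, [221.3, 167.6], [0.49, 0.529]), ('top', 0.21, [248.6, 246.6], [0.408, 0.266]), ('side', 0.67, [126.3, 282.3], [0.509, 0.53])]
```

Run:
```python
from h import *
a=cv2.imread("pics/top0.png")[135:275,150:310];b=cv2.imread("pics/side0.png")[100:220,240:400]
f=lambda i:cv2.resize(i,None,fx=4,fy=4,interpolation=cv2.INTER_CUBIC)
cv2.imwrite("pics/c1.png",cv2.resize(np.vstack([f(a),f(b)]),(480,780))[:,:]);
cv2.imwrite("pics/c1.png",np.hstack([cv2.resize(f(a),(400,350)),cv2.resize(f(b),(400,350))]))
```

```text
(no output)
```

View pics/c1.png

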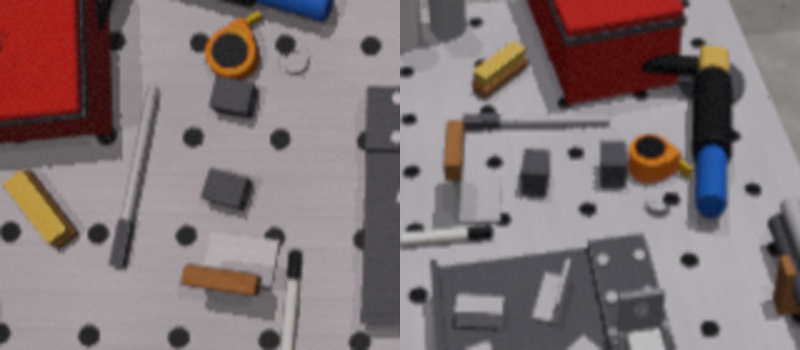

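```bash
cat >> h.py <<'E'
def tool(yaw): return R.from_matrix(np.array([[np.cos(yaw),np.sin(yaw),0],[np.sin(yaw),-np.cos(yaw),0],[0,0,-1]]))
def go(x,y,z,yaw,p=None,q=None):
    s=get_state();p=np.array(s["position"] if p is None else p);T=R.from_quat(s["ee_rot"]) if q is None else q
    d=T.inv().apply(np.array([x,y,z])-p)*100;rv=(T.inv()*tool(yaw)).as_rotvec()
    n=max(np.linalg.norm(d)/6.25,np.degrees(np.linalg.norm(rv))/10.7)
    print(np.round(d,2).tolist(),np.round(rv,3).tolist(),"rows>=%.1f"%n)
    return np.array([x,y,z]),tool(yaw)
def st():
    s=get_state();T=R.from_quat(s["ee_rot"]).as_matrix();print("t",round(s["t"],2),"p",np.round(s["position"],4),"yaw",round(np.arctan2(T[1,0],T[0,0]),4),"tz",np.round(T[:,2],3),"q",np.round(s["qpos"],2),"F",np.round(s["wrist_force"],1),"w",round(s["width"],4))
E
python3 - <<'E'
from h import *
s=get_state();K,Rm,t=cam("wrist");T=R.from_quat(s["ee_rot"]).as_matrix()
print("cam in tool",T.T@(-Rm.T@t-s["position"]),"\ncam axes in tool\n",(T.T@Rm.T).round(3))
for n in["top","side"]:
    K,Rm,t=cam(n);print(n,-Rm.T@t)
def T2(a,pa,b,pb): return tri([ray("top",pa),ray("side",pb)])
for nm,pa,pb in [("jig",(219.9,360.8),(238.6,304.1)),("lane",(228.4,355.6),(229.1,289.9)),("grip",(243.9,237.5),(150.7,262.4)),("tray",(228,437.8),(318.1,308.6)),("nl",(178.9,359.7),(215,341)),("nr",(174.1,384.3),(232.2,341.6)),("el",(178,345.2),(204.3,336.5)),("er",(179.9,397.6),(246.9,349.8)),("shank",(232.6,195.1),(140.3,271.4))]:
    print(nm,T2(0,pa,0,pb))
st()
go(.36,.20,.36,1.57)
E
```

```text
cam in tool [ 6.74349086e-02  4.37484712e-05 -1.41769160e-01] 
cam axes in tool
 [[ 0.    -0.964 -0.266]
 [ 1.     0.     0.001]
 [-0.001 -0.266  0.964]]
top [3.40099744e-01 3.38659655e-04 1.25500034e+00]
side [ 0.40899407 -0.79717599  0.94811777]
jig (array([ 0.50782592, -0.09702824,  0.0193776 ]), np.float64(0.0018551503937632543))
lane (array([ 0.47151227, -0.07872965,  0.05300676]), np.float64(0.003168896210737423))
grip (array([0.41453487, 0.27649833, 0.08188388]), np.float64(0.002115996254455098))
tray (array([ 0.4864016 , -0.34662259, -0.00471211]), np.float64(0.002143837577561474))
nl (array([ 0.62252449, -0.08668376,  0.09942153]), np.float64(0.00200825117043056))
nr (array([ 0.6211254 , -0.15907377,  0.11300226]), np.float64(0.012010104028920249))
el (array([ 0.62085681, -0.04254007,  0.10124688]), np.float64(0.001014156962459799))
er (array([ 0.62301235, -0.20233902,  0.09365717]), np.float64(0.001818070947190111))
shank (array([0.45435293, 0.43461474, 0.00366132]), np.float64(0.000351476202837925))
t 2.35 p [ 0.115  -0.5122  0.2313] yaw 0.2208 tz [ 0.  0. -1.] q [-1.35  0.13 -0.04  1.41  0.    1.57] F [-0.2 -1.1  0.6] w 0.0855
[39.5, -64.13, -12.87] [-0.0, -0.0, -1.349] rows>=12.2
```

```bash
python3 -c "
from h import *
go(.45,.28,.33,1.57)"
```

```text
[50.04, -69.96, -9.87] [-0.0, -0.0, -1.349] rows>=13.9
```

>>> move_arm([
  [[0,0,-9.9],[0,0,0]],
  [[10,-14,-9.9],[0,0,-0.18]],
  [[13,-19,-9.9],[0,0,-0.36]],
  [[17,-25,-9.9],[0,0,-0.54]],
  [[20,-30,-9.9],[0,0,-0.72]],
])

```text
t: 2.98
position: [0.2057, -0.28, 0.3244]
ee_rot: [0.89, 0.455, 0.0, 0.001]
wrist_force: [2.3, -0.4, -0.1]
width: 0.0854
```

```bash
python3 -c "
from h import *
st();go(.45,.28,.33,1.57)"
```

```text
t 2.98 p [ 0.2057 -0.28    0.3244] yaw 0.9456 tz [ 0.001 -0.001 -1.   ] q [-0.94 -0.19 -0.14  1.62  0.    1.26] F [ 2.3 -0.4 -0.1] w 0.0854
[59.71, -12.96, -0.58] [0.001, 0.0, -0.624] rows>=9.8
```

>>> move_arm([
  [[6,-1.3,-0.5],[0,0,-0.16]],
  [[12,-2.6,-0.5],[0,0,-0.32]],
  [[18,-3.9,-0.5],[0,0,-0.48]],
  [[24,-5.2,-0.5],[0,0,-0.62]],
  [[30,-6.5,-0.5],[0,0,-0.62]],
])

```text
t: 3.6
position: [0.3299, 0.0011, 0.3294]
ee_rot: [0.71, 0.704, 0.001, 0.001]
wrist_force: [1.5, -1.0, -0.4]
width: 0.0852
```

```bash
python3 -c "
from h import *
st();go(.45,.28,.33,1.57)"
```

```text
t 3.6 p [0.3299 0.0011 0.3294] yaw 1.5622 tz [ 0.002 -0.    -1.   ] q [ 0.   -0.22 -0.15  1.64 -0.    1.58] F [ 1.5 -1.  -0.4] w 0.0852
[27.99, 11.77, -0.04] [0.002, 0.0, -0.008] rows>=4.9
```

>>> move_arm([
  [[28,11.8,0],[0,0,-0.008]],
  [[28,11.8,0],[0,0,-0.008]],
  [[28,11.8,0],[0,0,-0.008]],
  [[28,11.8,0],[0,0,-0.008]],
  [[28,11.8,0],[0,0,-0.008]],
])

```text
t: 4.22
position: [0.4508, 0.2803, 0.3288]
ee_rot: [0.707, 0.707, 0.0, 0.0]
wrist_force: [-0.1, -0.3, 0.2]
width: 0.0854
```

Run:
```python
from h import *
st();im=camera("wrist");cv2.imwrite("pics/w1.png",im[:,:,::-1])
C=cam("wrist")
for t,z in dict(scraper_grip=.085,scraper_edge=0,block1_center=.02,axle_shank=.009,axle_nose=.009).items():
    for c,p in lm("wrist",t,3): print(t,c,p,atz("wrist",p,z,C).round(3))
d=silhouettes("wrist","scraper_grip")[:1]
for e in d: print(e["rect"]);cv2.imwrite("pics/m.png",e["mask"].astype(np.uint8)*255)
```

```text
t 4.22 p [0.4508 0.2803 0.3288] yaw 1.57 tz [ 0. -0. -1.] q [ 0.56  0.16  0.21  1.63 -0.    2.13] F [-0.1 -0.3  0.2] w 0.0854
scraper_grip 0.92 [181.7 291.8] [0.414 0.278 0.085]
scraper_grip 0.18 [206.5 470.9] [0.66  0.246 0.085]
scraper_edge 0.85 [169.  293.2] [0.408 0.281 0.   ]
block1_center 0.6 [164.  448.7] [0.647 0.296 0.02 ]
axle_shank 0.93 [ 73.1 326.5] [0.459 0.426 0.009]
axle_nose 0.67 [ 95.8 460.7] [0.668 0.404 0.009]
[277.9, 139.1, 339.5, 218.2]
```

View pics/w1.png

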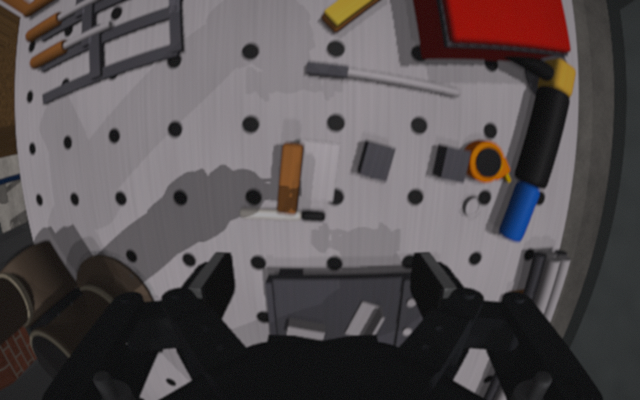

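Run:
```python
from h import *
im=cv2.imread("pics/w1.png");h=cv2.cvtColor(im,cv2.COLOR_BGR2HSV)
m=((h[...,0]<18)&(h[...,1]>110)&(h[...,2]>60)).astype(np.uint8);m[:130]=0;m[225:]=0;m[:,:265]=0;m[:,320:]=0
C=cam("wrist")
ys,xs=np.nonzero(m);P=np.array([atz("wrist",(r,c),.1,C)[:2] for r,c in zip(ys,xs)]).astype(np.float32)
b=cv2.minAreaRect(P);print(len(P),b,np.round(cv2.boxPoints(b),3).tolist())
go(.414,.277,.2,1.57)
```

```text
1328 ((0.41022947430610657, 0.27627211809158325), (0.0858793631196022, 0.02465381845831871), 83.16536712646484) [[0.3930000066757202, 0.23499999940395355], [0.4169999957084656, 0.23199999332427979], [0.42800000309944153, 0.31700000166893005], [0.40299999713897705, 0.3199999928474426]]
[-0.01, -3.61, 12.96] [0.001, -0.0, -0.002] rows>=2.2
```

Run:
```python
from h import *
p,q=go(.412,.277,.13,1.452)
go(.412,.277,.066,1.452,p,q)
```

```text
[-0.01, -3.82, 19.96] [0.001, -0.0, 0.116] rows>=3.3
[0.0, 0.0, 6.4] [0.0, 0.0, 0.0] rows>=1.0
```

>>> move_arm([
  [[0,-3.8,10],[0,0,0.118]],
  [[0,-3.8,19.9],[0,0,0.118]],
  [[0,-3.8,19.9],[0,0,0.118]],
  [[0,-3.8,23],[0,0,0.118]],
  [[0,-3.8,26.3],[0,0,0.118]],
], gripper=0)

```text
t: 5.2
position: [0.4113, 0.2762, 0.0648]
ee_rot: [0.749, 0.663, -0.0, 0.0]
wrist_force: [0.9, 0.3, -0.2]
width: 0.0854
```

>>> move_arm([
  [[0,0,0],[0,0,0]],
  [[0,0,0],[0,0,0]],
  [[0,0,0],[0,0,0]],
  [[0,0,0],[0,0,0]],
  [[0,0,0],[0,0,0]],
], gripper=1)

```text
t: 5.82
position: [0.4132, 0.2787, 0.0681]
ee_rot: [0.748, 0.663, 0.002, 0.0]
wrist_force: [-1.7, -1.0, 8.6]
width: 0.0254
```

```bash
python3 -c "
from h import *
st()"
```

```text
t 5.83 p [0.4132 0.2787 0.0681] yaw 1.4508 tz [ 0.002  0.002 -1.   ] q [ 0.59  0.13 -0.4   1.04  0.    2.28] F [-1.7 -1.   8.6] w 0.0254
```

Run:
```python
from h import *
p,q=go(.412,.277,.22,1.452)
go(.421,.16,.22,np.pi,p,q)
```

```text
[-0.15, -0.07, -15.19] [0.002, -0.002, -0.001] rows>=2.4
[-11.51, 2.28, 0.0] [0.0, 0.0, -1.69] rows>=9.0
```

>>> move_arm([
  [[0,0,-4],[0,0,0]],
  [[0,0,-8],[0,0,0]],
  [[0,0,-12],[0,0,0]],
  [[0,0,-15.5],[0,0,0]],
  [[0,0,-15.5],[0,0,0]],
])

```text
t: 6.45
position: [0.4137, 0.2788, 0.224]
ee_rot: [0.748, 0.663, 0.003, 0.0]
wrist_force: [0.3, 0.2, -3.7]
width: 0.0252
```

>>> move_arm([
  [[-3,0.6,0],[0,0,-0.18]],
  [[-6,1.2,0],[0,0,-0.36]],
  [[-9,1.8,0],[0,0,-0.54]],
  [[-11.5,2.3,0],[0,0,-0.72]],
  [[-11.5,2.3,0],[0,0,-0.9]],
])

```text
t: 7.08
position: [0.4208, 0.1593, 0.2194]
ee_rot: [0.384, 0.924, -0.001, -0.001]
wrist_force: [-0.1, -0.2, -3.4]
width: 0.0253
```

>>> move_arm([
  [[0,0,0],[0,0,-0.18]],
  [[0,0,0],[0,0,-0.36]],
  [[0,0,0],[0,0,-0.54]],
  [[0,0,0],[0,0,-0.72]],
  [[0,0,0],[0,0,-0.79]],
])

```text
t: 7.7
position: [0.4208, 0.1607, 0.2193]
ee_rot: [-0.001, 1.0, -0.001, -0.001]
wrist_force: [-0.1, -0.5, -2.8]
width: 0.025
```

Run:
```python
from h import *
st()
im=camera("side");cv2.imwrite("pics/s2.png",cv2.resize(im[100:360,200:480,::-1],None,fx=2.2,fy=2.2))
for t,z in dict(offcut1_center=.065,offcut2_center=.065,offcut3_center=.062,offcut4_center=.0625,offcut5_center=.0675,offcut6_center=.058).items():
    print(t,[(c,atz("side",p,z).round(3)[:2]) for c,p in lm("side",t,2)])
p,q=go(.421,.12,.12,np.pi)
```

```text
t 7.7 p [0.4208 0.1607 0.2193] yaw -3.1392 tz [-0.002 -0.001 -1.   ] q [ 0.36 -0.01 -0.21  1.37 -0.    0.36] F [-0.1 -0.5 -2.8] w 0.025
offcut1_center [(0.75, array([ 0.416, -0.085])), (0.49, array([0.425, 0.383]))]
offcut2_center [(0.89, array([ 0.528, -0.206]))]
offcut3_center [(0.69, array([ 0.428, -0.183])), (0.23, array([0.693, 0.217]))]
offcut4_center [(0.72, array([0.426, 0.017])), (0.65, array([ 0.42 , -0.077]))]
offcut5_center [(0.68, array([0.512, 0.025]))]
offcut6_center [(0.87, array([ 0.531, -0.075]))]
[0.02, -4.09, 10.06] [-0.0, -0.001, -0.002] rows>=1.7
```

View pics/s2.png

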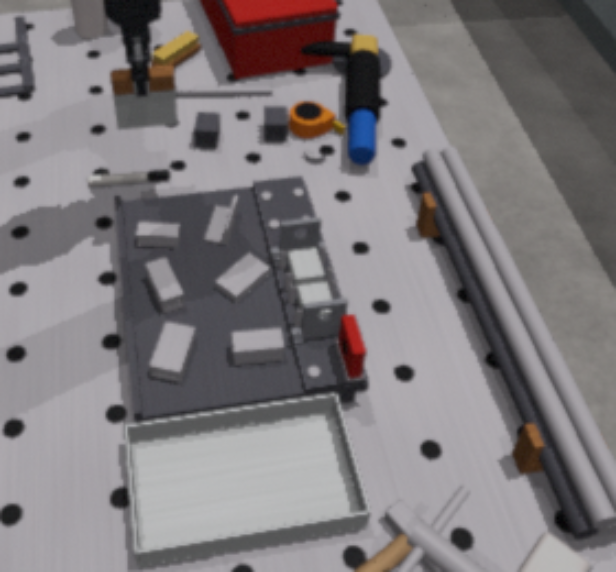

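Run:
```python
from h import *
for n,l in [("plateNL",(200,118)),("plateFL",(180,303)),("plateNR",(417,137)),("railTopNearL",(186,254)),("railNR",(393,304)),("trayNR",(553,137)),("trayFL",(398,333)),("trayFR",(516,366)),("trayNL",(430,126))]:
    print(n,atz("side",(100+l[0]/2.2,200+l[1]/2.2),.043 if "tray" in n else .05 if "plate" in n else .06).round(3))
im=cv2.imread("pics/top0.png")
cv2.imwrite("pics/t2.png",cv2.resize(im[155:285,285:480],None,fx=4,fy=4,interpolation=cv2.INTER_CUBIC))
```

```text
plateNL [0.368 0.106 0.05 ]
plateFL [0.659 0.106 0.05 ]
plateNR [ 0.369 -0.272  0.05 ]
railTopNearL [0.578 0.095 0.06 ]
railNR [ 0.577 -0.278  0.06 ]
trayNR [ 0.357 -0.435  0.043]
trayFL [ 0.615 -0.281  0.043]
trayFR [ 0.616 -0.436  0.043]
trayNL [ 0.355 -0.284  0.043]
```

View pics/t2.png

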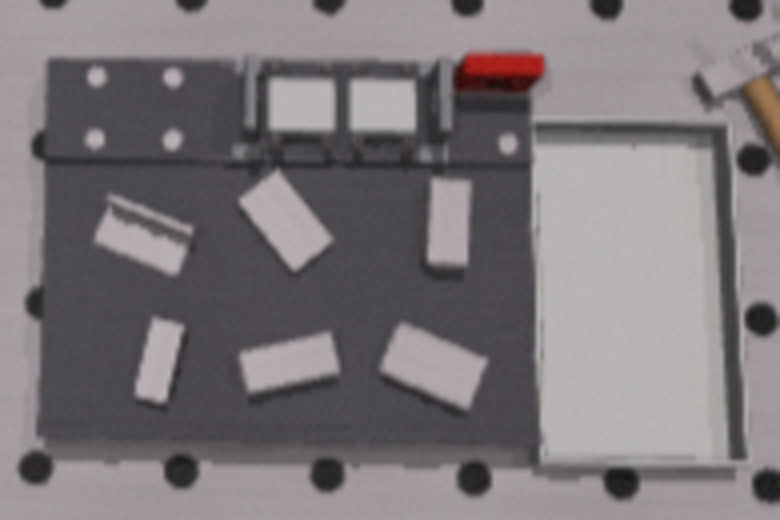

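>>> move_arm([
  [[0,-3,5],[0,0,0]],
  [[0,-3,9.9],[0,0,0]],
  [[0,-3,9.9],[0,0,0]],
  [[0,-5.5,9.9],[0,0,0]],
  [[0,-8,9.9],[0,0,0]],
])

```text
t: 8.68
position: [0.4227, 0.0811, 0.1245]
ee_rot: [-0.0, 1.0, 0.0, 0.001]
wrist_force: [-1.0, 0.3, -2.4]
width: 0.0251
```

>>> move_arm([
  [[0,-2.5,0],[0,0,0]],
  [[0,-5,0],[0,0,0]],
  [[0,-7.5,0],[0,0,0]],
  [[0,-10,0],[0,0,0]],
  [[0,-12.5,0],[0,0,0]],
])

```text
t: 9.3
position: [0.423, -0.044, 0.1249]
ee_rot: [0.0, 1.0, 0.001, 0.002]
wrist_force: [0.7, 2.3, -2.4]
width: 0.0254
```

Run:
```python
from h import *
st()
im=camera("side");cv2.imwrite("pics/s3.png",cv2.resize(im[130:330,200:400,::-1],None,fx=2,fy=2))
p,q=go(.421,-.29,.12,np.pi)
```

```text
t 9.3 p [ 0.423  -0.044   0.1249] yaw 3.1414 tz [ 0.004  0.002 -1.   ] q [-0.11 -0.04 -0.45  1.16  0.   -0.1 ] F [ 0.7  2.3 -2.4] w 0.0254
[0.16, -24.36, 0.53] [-0.002, 0.004, -0.002] rows>=3.9
```

View pics/s3.png

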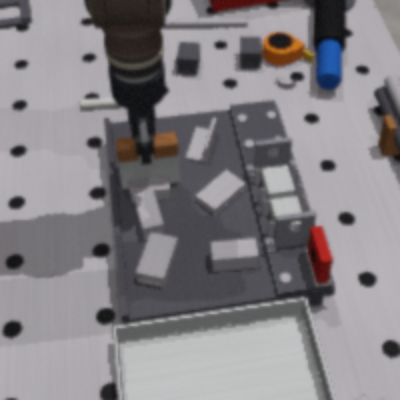

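>>> move_arm([
  [[0,-2.5,0.3],[0,0,0]],
  [[0,-5,0.3],[0,0,0]],
  [[0,-7.5,0.3],[0,0,0]],
  [[0,-10,0.3],[0,0,0]],
  [[0,-12.5,0.3],[0,0,0]],
])

```text
t: 9.98
position: [0.4226, -0.1686, 0.1216]
ee_rot: [0.0, 1.0, 0.001, 0.002]
wrist_force: [0.9, 3.8, -2.2]
width: 0.0249
```

>>> move_arm([
  [[0,-2.5,0],[0,0,0]],
  [[0,-5,0],[0,0,0]],
  [[0,-7.5,0],[0,0,0]],
  [[0,-10,0],[0,0,0]],
  [[0,-12.5,0],[0,0,0]],
])

```text
t: 10.6
position: [0.4225, -0.295, 0.1215]
ee_rot: [0.0, 1.0, -0.001, 0.001]
wrist_force: [0.6, -0.0, -2.8]
width: 0.0251
```

Run:
```python
from h import *
st()
a=camera("side")[130:350,200:420];b=camera("top")[155:285,285:480]
cv2.imwrite("pics/s4.png",np.hstack([cv2.resize(a,(400,400)),cv2.resize(b,(400,400))])[:,:,::-1])
```

```text
t 10.6 p [ 0.4225 -0.295   0.1215] yaw 3.1411 tz [ 0.002 -0.002 -1.   ] q [-0.61  0.13 -0.28  1.16  0.   -0.61] F [ 0.6 -0.  -2.8] w 0.0251
```

View pics/s4.png

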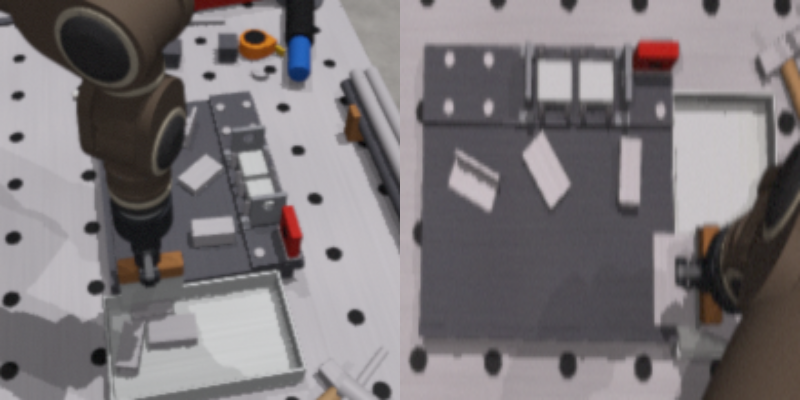

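>>> move_arm([
  [[0,0,-5],[0,0,0]],
  [[0,0,-10],[0,0,0]],
  [[-3,6,-10],[0,0,0]],
  [[-6,11.5,-10],[0,0,0]],
  [[-9,17,-10],[0,0,0]],
])

```text
t: 11.32
position: [0.51, -0.1261, 0.2212]
ee_rot: [0.001, 1.0, -0.0, 0.001]
wrist_force: [1.9, -0.4, -2.8]
width: 0.0255
```

Run:
```python
from h import *
st();go(.523,.15,.225,np.pi)
```

```text
t 11.32 p [ 0.51   -0.1261  0.2212] yaw 3.1404 tz [ 0.003 -0.001 -1.   ] q [-0.24  0.12 -0.06  1.38  0.   -0.24] F [ 1.9 -0.4 -2.8] w 0.0255
[-1.26, 27.61, -0.39] [-0.001, 0.003, -0.001] rows>=4.4
```

>>> move_arm([
  [[-1.3,6,0],[0,0,0]],
  [[-1.3,12,0],[0,0,0]],
  [[-1.3,18,0],[0,0,0]],
  [[-1.3,24,0],[0,0,0]],
  [[-1.3,27.6,0],[0,0,0]],
])

```text
t: 11.95
position: [0.5216, 0.1514, 0.2208]
ee_rot: [-0.001, 1.0, 0.001, 0.001]
wrist_force: [0.5, -1.5, -3.1]
width: 0.0253
```

>>> move_arm([
  [[0,0,5],[0,0,0]],
  [[0,0,10],[0,0,0]],
  [[0,0,10],[0,0,0]],
  [[0,-2,10],[0,0,0]],
  [[0,-4.5,10],[0,0,0]],
])

```text
t: 12.58
position: [0.5238, 0.1021, 0.1225]
ee_rot: [0.0, 1.0, 0.0, 0.002]
wrist_force: [-1.0, -0.3, -3.0]
width: 0.0252
```

Run:
```python
from h import *
st();go(.523,-.295,.12,np.pi)
```

```text
t 12.57 p [0.5238 0.1021 0.1225] yaw 3.1415 tz [ 0.005  0.001 -1.   ] q [ 0.19  0.16 -0.24  1.17 -0.    0.19] F [-1.  -0.3 -3. ] w 0.0252
[0.08, -39.71, 0.23] [0.001, 0.005, -0.0] rows>=6.4
```

>>> move_arm([
  [[0,-2.5,0.2],[0,0,0]],
  [[0,-5,0.2],[0,0,0]],
  [[0,-7.5,0.2],[0,0,0]],
  [[0,-10,0.2],[0,0,0]],
  [[0,-12.5,0.2],[0,0,0]],
])

```text
t: 13.2
position: [0.5237, -0.0235, 0.1208]
ee_rot: [0.001, 1.0, 0.001, 0.003]
wrist_force: [0.8, 3.5, -3.9]
width: 0.0248
```

>>> move_arm([
  [[0,-2.5,0],[0,0,0]],
  [[0,-5,0],[0,0,0]],
  [[0,-7.5,0],[0,0,0]],
  [[0,-10,0],[0,0,0]],
  [[0,-12.5,0],[0,0,0]],
])

```text
t: 13.82
position: [0.5231, -0.1485, 0.1207]
ee_rot: [0.001, 1.0, 0.001, 0.002]
wrist_force: [0.5, 3.9, -2.2]
width: 0.0254
```

>>> move_arm([
  [[0,-2.5,0],[0,0,0]],
  [[0,-5,0],[0,0,0]],
  [[0,-7.5,0],[0,0,0]],
  [[0,-10,0],[0,0,0]],
  [[0,-12.5,0],[0,0,0]],
])

```text
t: 14.45
position: [0.5226, -0.2747, 0.1209]
ee_rot: [0.001, 1.0, -0.001, 0.002]
wrist_force: [1.5, 4.5, -0.5]
width: 0.0248
```

>>> move_arm([
  [[0,-2,0],[0,0,0]],
  [[0,-2.5,0],[0,0,0]],
  [[0,-2.5,-4],[0,0,0]],
  [[0,-2.5,-8],[0,0,0]],
  [[0,3.5,-10],[0,0,0]],
])

```text
t: 15.08
position: [0.5227, -0.2401, 0.2195]
ee_rot: [0.003, 1.0, -0.001, 0.002]
wrist_force: [1.3, 1.1, -2.5]
width: 0.0249
```

Run:
```python
from h import *
st()
a=camera("side")[130:350,200:420];b=camera("top")[155:285,285:480]
cv2.imwrite("pics/s5.png",np.hstack([cv2.resize(a,(400,400)),cv2.resize(b,(400,400))])[:,:,::-1])
```

```text
t 15.07 p [ 0.5227 -0.2401  0.2195] yaw 3.1362 tz [ 0.004 -0.002 -1.   ] q [-0.43  0.22  0.05  1.39 -0.   -0.42] F [ 1.3  1.1 -2.5] w 0.0249
```

View pics/s5.png

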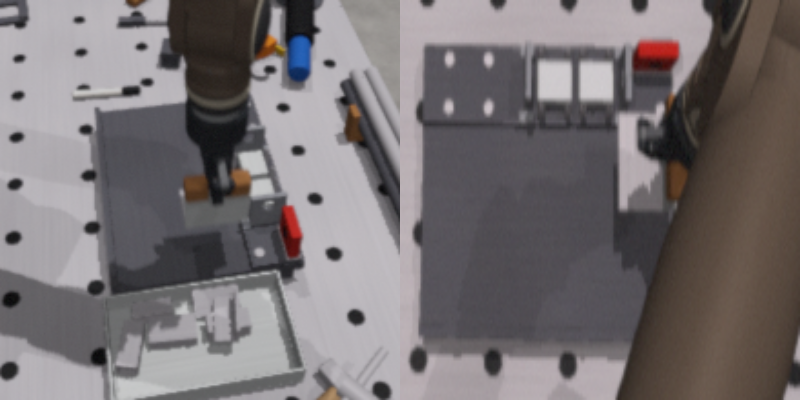

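Run:
```python
from h import *
go(.31,.29,.22,np.pi)
```

```text
[21.11, 52.51, -0.01] [-0.0, 0.005, 0.003] rows>=9.1
```

>>> move_arm([
  [[2.3,5.5,0],[0,0,0]],
  [[4.5,11,0],[0,0,0]],
  [[6.8,17,0],[0,0,0]],
  [[9,22,0],[0,0,0]],
  [[11,28,0],[0,0,0]],
])

```text
t: 15.8
position: [0.4111, 0.0427, 0.2174]
ee_rot: [0.001, 1.0, 0.0, 0.001]
wrist_force: [2.2, 1.4, -1.5]
width: 0.0252
```

Run:
```python
from h import *
st();go(.31,.29,.075,np.pi)
```

```text
t 15.8 p [0.4111 0.0427 0.2174] yaw 3.1401 tz [ 0.001  0.    -1.   ] q [ 0.1  -0.09 -0.29  1.37 -0.    0.1 ] F [ 2.2  1.4 -1.5] w 0.0252
[10.17, 24.72, 14.23] [0.0, 0.001, -0.002] rows>=4.8
```

>>> move_arm([
  [[2.5,6,0],[0,0,0]],
  [[5,12,0],[0,0,0]],
  [[7.5,18,0],[0,0,0]],
  [[10.2,24.7,0],[0,0,0]],
  [[10.2,24.7,0],[0,0,0]],
])

```text
t: 16.42
position: [0.3086, 0.2911, 0.2172]
ee_rot: [-0.002, 1.0, 0.0, 0.0]
wrist_force: [0.8, -0.5, -4.1]
width: 0.0252
```

>>> move_arm([
  [[0,0,5],[0,0,0]],
  [[0,0,10],[0,0,0]],
  [[0,0,12.5],[0,0,0]],
  [[0,0,13.5],[0,0,0]],
  [[0,0,14],[0,0,0]],
])

```text
t: 17.05
position: [0.3107, 0.2886, 0.0773]
ee_rot: [0.0, 1.0, 0.0, 0.0]
wrist_force: [0.5, -0.6, -2.0]
width: 0.0253
```

>>> move_arm([
  [[0,0,0.2],[0,0,0]],
  [[0,0,0.4],[0,0,0]],
  [[0,0,0.6],[0,0,0]],
])

```text
t: 17.42
position: [0.3108, 0.2887, 0.0713]
ee_rot: [0.0, 1.0, 0.0, 0.0]
wrist_force: [0.1, -1.3, -3.4]
width: 0.0253
```

>>> move_arm([
  [[0,0,0.1],[0,0,0]],
  [[0,0,0.2],[0,0,0]],
  [[0,0,0.3],[0,0,0]],
  [[0,0,0.3],[0,0,0]],
])

```text
t: 17.92
position: [0.3107, 0.2884, 0.0682]
ee_rot: [0.0, 1.0, 0.0, 0.0]
wrist_force: [-0.1, -2.7, 2.4]
width: 0.025
```

>>> move_arm([
  [[0,0,0.1],[0,0,0]],
  [[0,0,0.2],[0,0,0]],
  [[0,0,0.2],[0,0,0]],
])

```text
t: 18.3
position: [0.3107, 0.2884, 0.0681]
ee_rot: [0.0, 1.0, 0.0, 0.001]
wrist_force: [-5.4, -7.3, 20.4]
width: 0.0251
```

Contact at 0.068 as at the start. Open and lift.

>>> move_arm([
  [[0,0,-0.2],[0,0,0]],
  [[0,0,-0.2],[0,0,0]],
  [[0,0,-0.2],[0,0,0]],
  [[0,0,-0.2],[0,0,0]],
], gripper=0)

```text
t: 18.8
position: [0.3104, 0.2884, 0.0676]
ee_rot: [0.0, 1.0, -0.0, -0.0]
wrist_force: [0.8, 0.3, 0.8]
width: 0.0853
```

>>> move_arm([
  [[0,0,-2],[0,0,0]],
  [[0,0,-5],[0,0,0]],
  [[0,0,-10],[0,0,0]],
  [[0,0,-15],[0,0,0]],
  [[0,0,-20],[0,0,0]],
])

```text
t: 19.42
position: [0.3103, 0.2883, 0.2692]
ee_rot: [0.0, 1.0, -0.0, -0.0]
wrist_force: [0.3, 0.7, 1.1]
width: 0.0855
```

Run:
```python
from h import *
st()
a=camera("side")[120:350,200:430];b=camera("top")[135:285,190:480]
cv2.imwrite("pics/s6.png",np.vstack([cv2.resize(a,(600,600))[200:],np.zeros((1,600,3),np.uint8)])[:,:,::-1])
cv2.imwrite("pics/s6.png",np.hstack([cv2.resize(a,(400,400)),cv2.resize(b,(400,400))])[:,:,::-1])
for t,z in dict(scraper_grip=.085,block1_center=.02,axle_shank=.009,axle_nose=.009).items():
  for n in ["top","side"]:
    print(t,n,[(c,atz(n,p,z).round(3)[:2]) for c,p in lm(n,t,3)])
# block shapes in first wrist-like view come later
go(.52,.20,.33,np.pi/2)
```

```text
t 19.43 p [0.3103 0.2883 0.2692] yaw 3.1408 tz [-0. -0. -1.] q [ 0.75 -0.06 -0.15  1.48  0.    0.75] F [0.3 0.7 1.1] w 0.0855
scraper_grip top [(0.58, array([0.316, 0.281]))]
scraper_grip side [(0.58, array([0.317, 0.304])), (0.54, array([0.632, 0.206])), (0.32, array([ 0.449, -0.37 ]))]
block1_center top [(0.82, array([0.65 , 0.293])), (0.45, array([ 0.641, -0.044])), (0.16, array([0.39 , 0.199]))]
block1_center side [(0.63, array([0.645, 0.269]))]
axle_shank top [(0.92, array([0.448, 0.422]))]
axle_shank side [(0.49, array([0.457, 0.431])), (0.49, array([0.322, 0.258]))]
axle_nose top [(0.65, array([0.66 , 0.387]))]
axle_nose side [(0.71, array([0.657, 0.393])), (0.51, array([ 0.509, -0.107])), (0.44, array([ 0.428, -0.292]))]
[-20.99, -8.8, -6.35] [-0.002, -0.0, 1.57] rows>=8.4
```

View pics/s6.png

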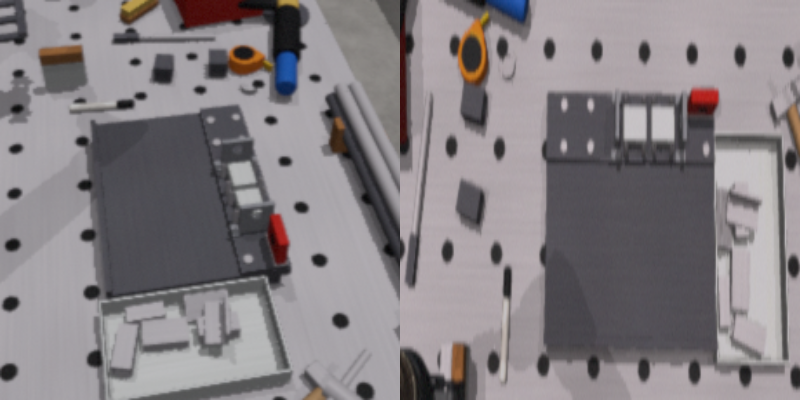

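>>> move_arm([
  [[-4,0,-1],[0,0,0.18]],
  [[-9,0,-1],[0,0,0.36]],
  [[-14,0,-1],[0,0,0.54]],
  [[-19,0,-1],[0,0,0.72]],
  [[-23,0,-1],[0,0,0.9]],
])

```text
t: 20.55
position: [0.5421, 0.2879, 0.2765]
ee_rot: [0.438, 0.899, -0.001, -0.0]
wrist_force: [0.1, -0.2, 0.6]
width: 0.0856
```

Run:
```python
from h import *
st();go(.59,.32,.27,np.pi/2)
```

```text
t 20.55 p [0.5421 0.2879 0.2765] yaw 2.2343 tz [-0.001 -0.001 -1.   ] q [ 0.49  0.31  0.29  1.55 -0.    1.4 ] F [ 0.1 -0.2  0.6] w 0.0856
[-0.42, 5.75, 0.64] [-0.002, 0.0, 0.663] rows>=3.6
```

>>> move_arm([
  [[-0.4,5.7,0.6],[0,0,0.18]],
  [[-0.4,5.7,0.6],[0,0,0.36]],
  [[-0.4,5.7,0.6],[0,0,0.54]],
  [[-0.4,5.7,0.6],[0,0,0.66]],
  [[-0.4,5.7,0.6],[0,0,0.66]],
])

```text
t: 21.18
position: [0.5875, 0.3205, 0.2708]
ee_rot: [0.703, 0.711, -0.001, -0.0]
wrist_force: [-0.1, -0.4, 0.3]
width: 0.0854
```

Run:
```python
from h import *
st();im=camera("wrist");cv2.imwrite("pics/w2.png",cv2.resize(im[90:290,200:480,::-1],None,fx=2.8,fy=2.8,interpolation=cv2.INTER_CUBIC))
cv2.imwrite("pics/w2raw.png",im[:,:,::-1])
C=cam("wrist")
np.save("w2cam.npy",np.array([*C[0].ravel(),*C[1].ravel(),*C[2]]))
for e in silhouettes("wrist","block1_center")[:3]:
    m=e["mask"];ys,xs=np.nonzero(m);print(e["confidence"],e["rect"])
    for z in (0.0,.04):
        P=np.array([atz("wrist",(r,c),z,C)[:2] for r,c in zip(ys,xs)]).astype(np.float32);print(z,cv2.minAreaRect(P))
print(lm("wrist","block1_center",3),[atz("wrist",p,.02,C).round(3) for c,p in lm("wrist","block1_center",3)])
```

```text
t 21.18 p [0.5875 0.3205 0.2708] yaw 1.5821 tz [-0.001 -0.001 -1.   ] q [0.5  0.43 0.44 1.59 0.   2.06] F [-0.1 -0.4  0.3] w 0.0854
0.78 [350.6, 172.5, 390.6, 221.9]
0.0 ((0.6539902687072754, 0.2824598550796509), (0.0641743540763855, 0.05103854462504387), 80.96134185791016)
0.04 ((0.6474664211273193, 0.29269155859947205), (0.057955775409936905, 0.04609273001551628), 80.96182250976562)
[(0.66, array([194.7, 369.6]))] [array([0.65 , 0.295, 0.02 ])]
```

View pics/w2.png

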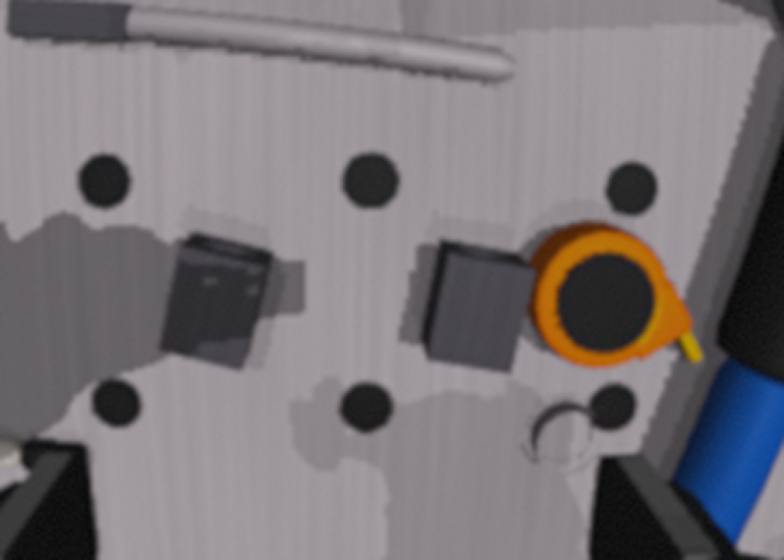

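Run:
```python
from h import *
v=np.load("w2cam.npy");C=(v[:9].reshape(3,3),v[9:18].reshape(3,3),v[18:])
for nm,c in dict(A=[(187,246),(268,262),(242,368),(162,348)],B=[(443,250),(532,265),(510,371),(430,352)]).items():
    P=np.array([atz("wrist",(90+y/2.8,200+x/2.8),.04,C)[:2] for x,y in c])
    e=[P[1]-P[0],P[2]-P[1],P[3]-P[2],P[0]-P[3]]
    print(nm,P.mean(0).round(4),"len",[round(np.linalg.norm(i),4) for i in e],"ang",[round(np.degrees(np.arctan2(i[1],i[0])),1) for i in e])
```

```text
A [0.5307 0.2916] len [np.float64(0.0366), np.float64(0.0507), np.float64(0.0378), np.float64(0.0491)] ang [np.float64(-11.0), np.float64(-104.1), np.float64(166.3), np.float64(74.4)]
B [0.6493 0.2915] len [np.float64(0.0409), np.float64(0.0503), np.float64(0.0385), np.float64(0.0471)] ang [np.float64(-8.3), np.float64(-97.9), np.float64(166.8), np.float64(85.2)]
```

Run:
```python
from h import *
p,q=go(.531,.2915,.10,1.335)
go(.531,.2915,.012,1.335,p,q)
```

```text
[-2.83, -5.68, 17.16] [-0.0, 0.0, 0.247] rows>=2.9
[0.0, 0.0, 8.8] [0.0, 0.0, 0.0] rows>=1.4
```

>>> move_arm([
  [[-2.8,-5.7,5],[0,0,0.15]],
  [[-2.8,-5.7,11],[0,0,0.247]],
  [[-2.8,-5.7,17.1],[0,0,0.247]],
  [[-2.8,-5.7,17.1],[0,0,0.247]],
])

```text
t: 21.88
position: [0.5276, 0.2901, 0.0965]
ee_rot: [0.785, 0.619, -0.004, -0.001]
wrist_force: [0.2, -1.0, 0.0]
width: 0.0854
```

Run:
```python
from h import *
st();go(.531,.2915,.012,1.335)
C=cam("wrist");im=camera("wrist");cv2.imwrite("pics/w3.png",im[:,:,::-1])
print([(c,p,atz("wrist",p,.02,C).round(4)) for c,p in lm("wrist","block1_center",3)])
for e in silhouettes("wrist","block1_center")[:2]:
    ys,xs=np.nonzero(e["mask"]);P=np.array([atz("wrist",(r,c),.04,C)[:2] for r,c in zip(ys,xs)]).astype(np.float32);print(e["confidence"],cv2.minAreaRect(P))
```

```text
t 21.88 p [0.5276 0.2901 0.0965] yaw 1.3347 tz [-0.008 -0.004 -1.   ] q [ 0.5   0.31 -0.11  1.16 -0.    2.31] F [ 0.2 -1.   0. ] w 0.0854
[0.26, 0.36, 8.45] [-0.006, 0.006, -0.0] rows>=1.4
[(0.96, array([178.2, 475.3]), array([0.6495, 0.2905, 0.02  ]))]
0.62 ((0.6417638659477234, 0.29287269711494446), (0.05389746278524399, 0.05649186670780182), 80.08867645263672)
```

>>> move_arm([
  [[0,0.2,0],[0,0,0]],
  [[0,0.2,4],[0,0,0]],
  [[0,0.2,7],[0,0,0]],
  [[0,0.2,8.3],[0,0,0]],
  [[0,0.2,8.3],[0,0,0]],
])

```text
t: 22.65
position: [0.5334, 0.2917, 0.0184]
ee_rot: [0.786, 0.619, 0.0, 0.0]
wrist_force: [0.4, -0.3, -0.1]
width: 0.0854
```

>>> move_arm([
  [[0,0,0],[0,0,0]],
  [[0,0,0],[0,0,0]],
  [[0,0,0],[0,0,0]],
  [[0,0,0],[0,0,0]],
  [[0,0,0],[0,0,0]],
], gripper=1)

```text
t: 23.28
position: [0.5332, 0.292, 0.0192]
ee_rot: [0.786, 0.619, 0.001, -0.0]
wrist_force: [-2.0, -0.2, 5.2]
width: 0.0387
```

Run:
```python
from h import *
st()
```

```text
t 23.27 p [0.5332 0.292  0.0192] yaw 1.334 tz [ 0.001  0.001 -1.   ] q [ 0.5   0.36 -0.22  0.99  0.    2.31] F [-2.  -0.2  5.2] w 0.0387
```

Run:
```python
from h import *
p,q=go(.533,.292,.25,1.335)
p,q=go(.60,-.19,.25,np.pi/2,p,q)
```

```text
[0.03, 0.0, -23.08] [0.001, -0.002, -0.001] rows>=3.7
[-45.3, 17.77, 0.0] [0.0, 0.0, -0.236] rows>=7.8
```

>>> move_arm([
  [[0,0,-5],[0,0,0]],
  [[0,0,-11],[0,0,0]],
  [[0,0,-17],[0,0,0]],
  [[0,0,-23],[0,0,0]],
  [[-5,0.5,-23],[0,0,-0.1]],
])

```text
t: 23.9
position: [0.5288, 0.2443, 0.2535]
ee_rot: [0.752, 0.659, 0.005, 0.001]
wrist_force: [0.4, -1.1, -3.7]
width: 0.0385
```

Run:
```python
from h import *
st()
p,q=go(.60,-.19,.25,np.pi/2)
```

```text
t 23.9 p [0.5288 0.2443 0.2535] yaw 1.4401 tz [ 0.01   0.005 -1.   ] q [0.43 0.23 0.13 1.46 0.   2.13] F [ 0.4 -1.1 -3.7] w 0.0385
[-42.14, 12.72, 0.21] [0.01, -0.005, -0.131] rows>=7.0
```

>>> move_arm([
  [[-5,1.5,0],[0,0,-0.06]],
  [[-11,3.3,0],[0,0,-0.13]],
  [[-17,5.1,0],[0,0,-0.13]],
  [[-22.5,6.8,0],[0,0,-0.13]],
  [[-28,8.5,0],[0,0,-0.13]],
])

```text
t: 24.52
position: [0.5717, -0.0493, 0.2474]
ee_rot: [0.71, 0.705, -0.0, -0.0]
wrist_force: [1.6, -0.3, -4.3]
width: 0.0388
```

>>> move_arm([
  [[-5,1.4,0],[0,0,0]],
  [[-10,2.9,0],[0,0,0]],
  [[-14,4.2,0],[0,0,0]],
  [[-14,4.2,0],[0,0,0]],
  [[-14,4.2,0],[0,0,0]],
])

```text
t: 25.15
position: [0.6126, -0.1874, 0.2471]
ee_rot: [0.71, 0.704, -0.0, -0.001]
wrist_force: [-0.2, -0.0, -4.0]
width: 0.0385
```

Run:
```python
from h import *
st();C=cam("wrist");im=camera("wrist");cv2.imwrite("pics/w4.png",im[60:310,160:480,::-1].repeat(2,0).repeat(2,1))
for t in ["nest_left","nest_right","eye_left","eye_right"]:
    print(t,[(c,p,atz("wrist",p,.105,C).round(4)) for c,p in lm("wrist",t,2)])
for n,z in [("offcut%d_center"%i,.06) for i in range(1,7)]:
    print(n,[(c,atz("side",p,z).round(3)[:2]) for c,p in lm("side",n,1)])
```

```text
t 25.15 p [ 0.6126 -0.1874  0.2471] yaw 1.5634 tz [-0.001  0.001 -1.   ] q [-0.3   0.36  0.29  1.51  0.    1.28] F [-0.2 -0.  -4. ] w 0.0385
nest_left [(0.75, array([ 85.9, 330.7]), array([ 0.6209, -0.0867,  0.105 ]))]
nest_right [(0.92, array([150.8, 329.4]), array([ 0.6194, -0.1465,  0.105 ]))]
eye_left [(0.72, array([ 37.4, 329.2]), array([ 0.6199, -0.0404,  0.105 ]))]
eye_right [(0.73, array([200.9, 329.2]), array([ 0.6191, -0.1939,  0.105 ]))]
offcut1_center [(0.95, array([ 0.392, -0.374]))]
offcut2_center [(0.56, array([ 0.525, -0.351]))]
offcut3_center [(0.58, array([ 0.451, -0.36 ]))]
offcut4_center [(0.54, array([ 0.418, -0.321]))]
offcut5_center [(0.93, array([ 0.526, -0.349]))]
offcut6_center [(0.69, array([ 0.469, -0.085]))]
```

View pics/w4.png

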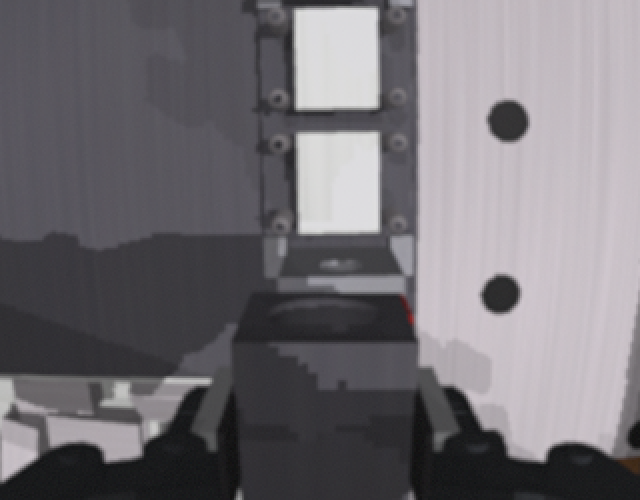

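Run:
```python
from h import *
st();C=cam("wrist")
for nm,c in dict(L=[(294,8),(379,8),(379,109),(295,108)],R=[(298,131),(380,130),(380,234),(298,233)]).items():
    P=np.array([atz("wrist",(60+y/2,160+x/2),.085,C)[:2] for x,y in c]);print(nm,P.mean(0).round(4),np.ptp(P,0).round(3))
p,q=go(.62,-.148,.16,np.pi/2)
```

```text
t 25.7 p [ 0.613  -0.1874  0.2479] yaw 1.5641 tz [ 0. -0. -1.] q [-0.3   0.36  0.29  1.51 -0.    1.28] F [-0.7 -0.3 -4.1] w 0.0387
L [ 0.6198 -0.0872] [0.041 0.05 ]
R [ 0.6206 -0.1488] [0.041 0.052]
[3.94, 0.68, 8.79] [0.0, 0.0, -0.007] rows>=1.5
```

>>> move_arm([
  [[3.9,0.7,3],[0,0,-0.007]],
  [[3.9,0.7,6],[0,0,-0.007]],
  [[3.9,0.7,8.8],[0,0,-0.007]],
  [[3.9,0.7,8.8],[0,0,-0.007]],
  [[3.9,0.7,8.8],[0,0,-0.007]],
])

```text
t: 26.32
position: [0.6206, -0.1488, 0.161]
ee_rot: [0.707, 0.707, 0.0, 0.001]
wrist_force: [0.5, -0.5, -3.5]
width: 0.0384
```

Run:
```python
from h import *
st();go(.62,-.148,.105,np.pi/2)
```

```text
t 26.32 p [ 0.6206 -0.1488  0.161 ] yaw 1.5707 tz [ 0.001 -0.    -1.   ] q [-0.24  0.35  0.09  1.31 -0.    1.34] F [ 0.5 -0.5 -3.5] w 0.0384
[0.08, -0.07, 5.6] [0.001, 0.0, -0.0] rows>=0.9
```

>>> move_arm([
  [[0,-0.05,1.5],[0,0,0]],
  [[0,-0.05,3],[0,0,0]],
  [[0,-0.05,4],[0,0,0]],
  [[0,-0.05,4.8],[0,0,0]],
  [[0,-0.05,5.3],[0,0,0]],
])

```text
t: 26.95
position: [0.6196, -0.1486, 0.1061]
ee_rot: [0.707, 0.707, -0.0, -0.0]
wrist_force: [0.3, -0.7, -3.7]
width: 0.0385
```

>>> move_arm([
  [[0,0,0.2],[0,0,0]],
  [[0,0,0.3],[0,0,0]],
  [[0,0,0.3],[0,0,0]],
])

```text
t: 27.32
position: [0.6199, -0.1487, 0.1042]
ee_rot: [0.707, 0.707, 0.0, 0.0]
wrist_force: [-0.5, -0.3, -2.8]
width: 0.0388
```

>>> move_arm([
  [[0,0,0.1],[0,0,0]],
  [[0,0,0.1],[0,0,0]],
])

```text
t: 27.58
position: [0.6199, -0.1487, 0.1042]
ee_rot: [0.707, 0.707, 0.0, 0.001]
wrist_force: [-3.8, 0.4, 6.0]
width: 0.039
```

>>> move_arm([
  [[0,0,0],[0,0,0]],
  [[0,0,0],[0,0,0]],
  [[0,0,0],[0,0,0]],
  [[0,0,0],[0,0,0]],
], gripper=0)

```text
t: 28.08
position: [0.6198, -0.1486, 0.1026]
ee_rot: [0.707, 0.707, -0.0, -0.0]
wrist_force: [0.4, -0.4, 0.2]
width: 0.0853
```

>>> move_arm([
  [[0,0,-2],[0,0,0]],
  [[0,0,-6],[0,0,0]],
  [[0,0,-10],[0,0,0]],
  [[-5,0,-12],[0,0,0]],
  [[-5,0,-12],[0,0,0]],
])

```text
t: 28.7
position: [0.6204, -0.2013, 0.2246]
ee_rot: [0.708, 0.706, 0.001, 0.002]
wrist_force: [-0.8, 1.0, -0.5]
width: 0.0853
```

Run:
```python
from h import *
st();C=cam("wrist");im=camera("wrist");cv2.imwrite("pics/w5.png",im[60:310,160:480,::-1].repeat(2,0).repeat(2,1))
print([(c,p,atz("wrist",p,.105,C).round(4)) for c,p in lm("wrist","block1_center",2)])
for e in silhouettes("wrist","block1_center")[:2]: print(e["confidence"],e["rect"])
go(.60,.2,.25,np.pi/2)
```

```text
t 28.7 p [ 0.6204 -0.2013  0.2246] yaw 1.5677 tz [ 0.003 -0.002 -1.   ] q [-0.31  0.37  0.26  1.46 -0.    1.26] F [-0.8  1.  -0.5] w 0.0853
[(0.31, array([142.3, 321.4]), array([ 0.6205, -0.1513,  0.105 ]))]
[39.83, -1.96, -2.77] [-0.001, -0.001, -0.0] rows>=6.4
```

View pics/w5.png

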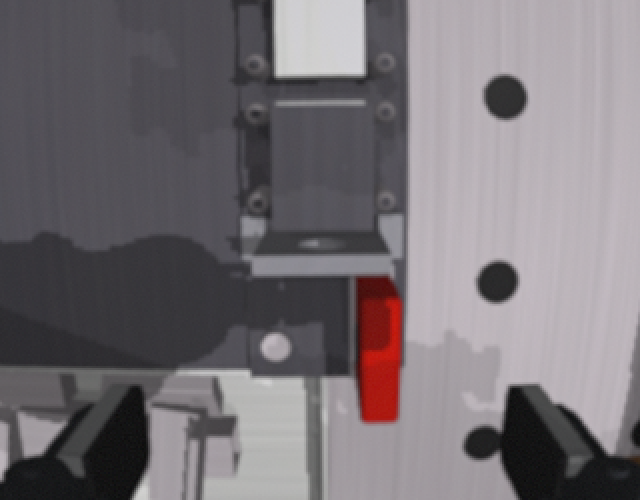

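>>> move_arm([
  [[6,-0.3,-2.7],[0,0,-0.18]],
  [[12,-0.5,-2.7],[0,0,-0.36]],
  [[18,-0.7,-2.7],[0,0,-0.54]],
  [[24,-1,-2.7],[0,0,-0.72]],
  [[30,-1.2,-2.7],[0,0,-0.9]],
])

```text
t: 29.48
position: [0.6065, 0.1042, 0.249]
ee_rot: [0.326, 0.945, -0.0, -0.001]
wrist_force: [0.6, 0.1, 0.5]
width: 0.0854
```

Run:
```python
from h import *
st();go(.643,.292,.12,2.98)
```

```text
t 29.48 p [0.6065 0.1042 0.249 ] yaw 2.478 tz [-0.001 -0.    -1.   ] q [0.17 0.31 0.22 1.49 0.   0.83] F [0.6 0.1 0.5] w 0.0854
[8.68, 17.05, 12.89] [-0.001, -0.001, -0.502] rows>=3.7
```

>>> move_arm([
  [[3,5.5,2],[0,0,-0.17]],
  [[6,11,6],[0,0,-0.34]],
  [[8.7,17,9],[0,0,-0.5]],
  [[8.7,17,12.8],[0,0,-0.5]],
  [[8.7,17,12.8],[0,0,-0.5]],
])

```text
t: 30.1
position: [0.6415, 0.2901, 0.1154]
ee_rot: [0.083, 0.997, -0.002, -0.005]
wrist_force: [-1.1, -0.7, 0.2]
width: 0.0854
```

Run:
```python
from h import *
camera("top");st();go(.643,.292,.015,2.98)
C=cam("wrist");im=camera("wrist");cv2.imwrite("pics/w6.png",im[:,:,::-1])
print([(c,p,atz("wrist",p,.02,C).round(4)) for c,p in lm("wrist","block1_center",3)])
```

```text
t 30.15 p [0.6428 0.2893 0.1188] yaw 2.9731 tz [-0.006 -0.003 -1.   ] q [ 0.42  0.49  0.21  1.3  -0.    0.59] F [-0.4 -0.1  0.1] w 0.0851
[-0.02, 0.31, 10.38] [-0.003, -0.005, -0.007] rows>=1.7
[(0.69, array([214.5, 324.4]), array([0.6491, 0.2896, 0.02  ]))]
```

>>> move_arm([
  [[0,0.1,4],[0,0,0]],
  [[0,0.1,8],[0,0,0]],
  [[0,0.1,10],[0,0,0]],
  [[0,0.1,10.4],[0,0,0]],
  [[0,0.1,10.4],[0,0,0]],
])

```text
t: 30.88
position: [0.6465, 0.2893, 0.02]
ee_rot: [0.086, 0.996, 0.001, 0.001]
wrist_force: [0.7, -0.3, 0.1]
width: 0.0853
```

>>> move_arm([
  [[0,0,0],[0,0,0]],
  [[0,0,0],[0,0,0]],
  [[0,0,0],[0,0,0]],
  [[0,0,0],[0,0,0]],
  [[0,0,0],[0,0,0]],
], gripper=1)

```text
t: 31.5
position: [0.6462, 0.2901, 0.0194]
ee_rot: [0.085, 0.996, 0.001, 0.001]
wrist_force: [-0.5, -0.0, 5.9]
width: 0.049
```

>>> move_arm([
  [[0,0,-0.2],[0,0,0]],
  [[2,0,-0.4],[0,0,0]],
  [[4,0,-0.4],[0,0,0]],
  [[6,0,-0.4],[0,0,0]],
  [[7,0,-0.4],[0,0,0]],
])

```text
t: 32.12
position: [0.5748, 0.3013, 0.0208]
ee_rot: [0.085, 0.996, -0.001, -0.001]
wrist_force: [0.7, 0.3, -3.6]
width: 0.0484
```

Run:
```python
from h import *
st()
```

```text
t 32.12 p [0.5748 0.3013 0.0208] yaw 2.9714 tz [-0.002 -0.001 -1.   ] q [ 0.48  0.43 -0.11  1.04  0.    0.65] F [ 0.7  0.3 -3.6] w 0.0484
```

>>> move_arm([
  [[0,0,0.3],[0,0,0]],
  [[0,0,0.3],[0,0,0]],
])

```text
t: 32.38
position: [0.5763, 0.3016, 0.0195]
ee_rot: [0.085, 0.996, 0.0, -0.0]
wrist_force: [-3.8, -0.8, 3.2]
width: 0.0486
```

>>> move_arm([
  [[0,0,0],[0,0,0]],
  [[0,0,0],[0,0,0]],
  [[0,0,0],[0,0,0]],
  [[0,0,0],[0,0,0]],
], gripper=0)

```text
t: 32.88
position: [0.5767, 0.3014, 0.0188]
ee_rot: [0.085, 0.996, 0.0, 0.0]
wrist_force: [-0.3, -0.1, -0.7]
width: 0.0855
```

>>> move_arm([
  [[0,0,-4],[0,0,0]],
  [[0,0,-9],[0,0,0]],
  [[0,0,-10],[0,0,0.18]],
  [[0,0,-10],[0,0,0.36]],
  [[0,0,-10],[0,0,0.54]],
])

```text
t: 33.5
position: [0.5766, 0.3015, 0.1192]
ee_rot: [0.351, 0.936, 0.0, 0.0]
wrist_force: [0.1, -0.7, -0.9]
width: 0.0855
```

>>> move_arm([
  [[0,0,0],[0,0,0.18]],
  [[0,0,0],[0,0,0.36]],
  [[0,0,0],[0,0,0.54]],
  [[0,0,0],[0,0,0.72]],
  [[0,0,0],[0,0,0.9]],
])

```text
t: 34.12
position: [0.5765, 0.3015, 0.1188]
ee_rot: [0.723, 0.691, 0.0, 0.0]
wrist_force: [0.5, -0.7, -0.0]
width: 0.0854
```

Run:
```python
from h import *
camera("top");camera("top");st();go(.577,.301,.015,1.40)
C=cam("wrist");im=camera("wrist");cv2.imwrite("pics/w7.png",im[:,:,::-1])
print([(c,p,atz("wrist",p,.02,C).round(4)) for c,p in lm("wrist","block1_center",3)])
```

```text
t 34.23 p [0.5765 0.3015 0.1188] yaw 1.5304 tz [ 0. -0. -1.] q [ 0.48  0.38  0.05  1.23 -0.    2.09] F [ 1.  -0.2 -0.1] w 0.0852
[-0.05, 0.05, 10.38] [0.0, 0.0, 0.13] rows>=1.7
[(0.57, array([205.4, 325.5]), array([0.5793, 0.3024, 0.02  ]))]
```

>>> move_arm([
  [[0,0.2,4],[0,0,0.13]],
  [[0,0.2,8],[0,0,0.13]],
  [[0,0.2,10],[0,0,0.13]],
  [[0,0.2,10.2],[0,0,0.13]],
  [[0,0.2,10.2],[0,0,0.13]],
])

```text
t: 34.95
position: [0.5789, 0.3017, 0.0176]
ee_rot: [0.764, 0.645, 0.0, 0.0]
wrist_force: [0.0, 0.4, 1.2]
width: 0.0854
```

>>> move_arm([
  [[0,0,0],[0,0,0]],
  [[0,0,0],[0,0,0]],
  [[0,0,0],[0,0,0]],
  [[0,0,0],[0,0,0]],
  [[0,0,0],[0,0,0]],
], gripper=1)

```text
t: 35.58
position: [0.5792, 0.3017, 0.018]
ee_rot: [0.765, 0.645, 0.001, 0.0]
wrist_force: [1.1, 0.1, 5.6]
width: 0.0388
```

>>> move_arm([
  [[0,0,-5],[0,0,0]],
  [[0,0,-11],[0,0,0]],
  [[0,0,-17],[0,0,0]],
  [[0,0,-22],[0,0,0]],
  [[0,0,-22],[0,0,0]],
])

```text
t: 36.2
position: [0.5796, 0.3021, 0.2407]
ee_rot: [0.765, 0.645, 0.003, 0.001]
wrist_force: [-0.2, -0.3, -4.4]
width: 0.0388
```

Run:
```python
from h import *
st();go(.62,-.085,.235,np.pi/2)
```

```text
t 36.2 p [0.5796 0.3021 0.2407] yaw 1.4009 tz [ 0.006  0.003 -1.   ] q [0.48 0.38 0.3  1.49 0.   2.22] F [-0.2 -0.3 -4.4] w 0.0388
[-37.47, 10.52, 0.48] [0.005, -0.003, -0.17] rows>=6.2
```

>>> move_arm([
  [[-5,1.4,0],[0,0,-0.08]],
  [[-11,3.1,0],[0,0,-0.17]],
  [[-17,4.8,0],[0,0,-0.17]],
  [[-23,6.5,0],[0,0,-0.17]],
  [[-29,8.1,0],[0,0,-0.17]],
])

```text
t: 36.83
position: [0.6081, -0.0, 0.2335]
ee_rot: [0.707, 0.707, -0.002, -0.002]
wrist_force: [0.4, 0.1, -5.1]
width: 0.0387
```

>>> move_arm([
  [[-4,1,0],[0,0,0]],
  [[-8,1,0],[0,0,0]],
  [[-9,1,2],[0,0,0]],
  [[-9,1,5],[0,0,0]],
  [[-9,1,7],[0,0,0]],
])

```text
t: 37.45
position: [0.6171, -0.0883, 0.1619]
ee_rot: [0.707, 0.707, -0.002, -0.003]
wrist_force: [-0.2, 0.7, -5.5]
width: 0.0388
```

>>> move_arm([
  [[0,0,0],[0,0,0]],
  [[0,0,0],[0,0,0]],
])

```text
t: 37.7
position: [0.6189, -0.088, 0.1662]
ee_rot: [0.707, 0.707, -0.0, -0.001]
wrist_force: [-0.3, 0.2, -4.1]
width: 0.0394
```

Run:
```python
from h import *
st();go(.62,-.085,.103,np.pi/2)
```

```text
t 37.7 p [ 0.6189 -0.088   0.1662] yaw 1.5709 tz [-0.001  0.    -1.   ] q [-0.14  0.32  0.07  1.32  0.    1.43] F [-0.3  0.2 -4.1] w 0.0394
[0.3, 0.12, 6.32] [-0.001, -0.0, 0.0] rows>=1.0
```

>>> move_arm([
  [[0.3,0.1,1.5],[0,0,0]],
  [[0.3,0.1,3],[0,0,0]],
  [[0.3,0.1,4.5],[0,0,0]],
  [[0.3,0.1,5.5],[0,0,0]],
  [[0.3,0.1,6],[0,0,0]],
])

```text
t: 38.33
position: [0.6198, -0.0851, 0.1058]
ee_rot: [0.707, 0.707, -0.0, -0.0]
wrist_force: [1.0, -0.0, -4.4]
width: 0.0389
```

>>> move_arm([
  [[0,0,0.2],[0,0,0]],
  [[0,0,0.3],[0,0,0]],
  [[0,0,0.3],[0,0,0]],
])

```text
t: 38.7
position: [0.6204, -0.0852, 0.1042]
ee_rot: [0.707, 0.707, 0.0, 0.0]
wrist_force: [-0.2, 0.4, -4.5]
width: 0.0386
```

>>> move_arm([
  [[0,0,0.1],[0,0,0]],
  [[0,0,0.2],[0,0,0]],
  [[0,0,0.2],[0,0,0]],
])

```text
t: 39.08
position: [0.6205, -0.0852, 0.103]
ee_rot: [0.707, 0.707, 0.0, 0.001]
wrist_force: [-3.0, -0.2, 5.3]
width: 0.0391
```

>>> move_arm([
  [[0,0,0],[0,0,0]],
  [[0,0,0],[0,0,0]],
  [[0,0,0],[0,0,0]],
  [[0,0,0],[0,0,0]],
], gripper=0)

```text
t: 39.58
position: [0.6203, -0.0851, 0.1017]
ee_rot: [0.707, 0.707, 0.0, -0.0]
wrist_force: [-0.3, 0.1, -0.8]
width: 0.0855
```

>>> move_arm([
  [[0,0,-2],[0,0,0]],
  [[0,0,-6],[0,0,0]],
  [[0,0,-10],[0,0,0]],
  [[-6,0,-12],[0,0,0]],
  [[-11,0,-12],[0,0,0]],
])

```text
t: 40.2
position: [0.6212, -0.1963, 0.2244]
ee_rot: [0.707, 0.708, 0.001, 0.002]
wrist_force: [0.4, 0.3, -1.2]
width: 0.0854
```

Run:
```python
from h import *
camera("top");st();C=cam("wrist");im=camera("wrist");cv2.imwrite("pics/w8.png",im[60:310,160:480,::-1].repeat(2,0).repeat(2,1))
for t in ["block1_center","eye_left","eye_right","nest_left"]:
    print(t,[(c,p,atz("wrist",p,.105,C).round(4)) for c,p in lm("wrist",t,2)])
go(.5,.3,.25,0)
```

```text
t 40.25 p [ 0.6203 -0.2023  0.2226] yaw 1.5669 tz [ 0.002 -0.004 -1.   ] q [-0.31  0.37  0.26  1.45 -0.    1.26] F [-0.8 -2.2  0.4] w 0.0852
block1_center [(0.71, array([ 62. , 321.9]), array([ 0.6208, -0.0846,  0.105 ])), (0.66, array([142.3, 319. ]), array([ 0.6181, -0.1524,  0.105 ]))]
eye_left [(0.78, array([ 16.5, 318.8]), array([ 0.6184, -0.0437,  0.105 ]))]
eye_right [(0.83, array([190.1, 320.9]), array([ 0.6195, -0.1933,  0.105 ])), (0.73, array([ 75.3, 183.5]), array([ 0.4994, -0.0879,  0.105 ]))]
nest_left []
[49.45, -11.99, -2.82] [-0.001, 0.0, 1.571] rows>=8.4
```

View pics/w8.png

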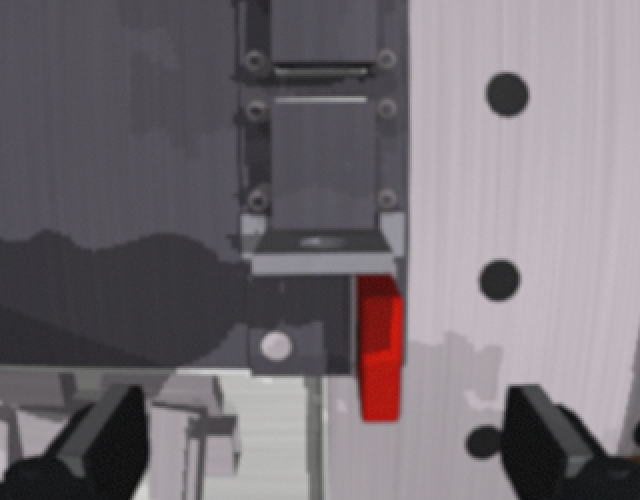

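Run:
```python
from h import *
v=np.load("w2cam.npy");C=(v[:9].reshape(3,3),v[9:18].reshape(3,3),v[18:])
P=[atz("wrist",(90+y/2.8,200+x/2.8),.009,C)[:2] for x,y in [(10,18),(129,22),(512,66)]]
P=np.array(P);print(P.round(4),np.linalg.norm(P[1]-P[0]),np.linalg.norm(P[2]-P[1]),np.degrees(np.arctan2(*(P[2]-P[1])[::-1])),np.degrees(np.arctan2(*(P[2]-P[0])[::-1])))
u=(P[2]-P[0])/np.linalg.norm(P[2]-P[0]);print("shank",P[2]-.21*u,"grip",P[2]-.19*u)
go(.47,.40,.25,3.02)
```

```text
[[0.4266 0.4263]
 [0.4868 0.4208]
 [0.6655 0.4011]] 0.06040734699728356 0.1797375935799698 -6.269242827997929 -6.013596194881562
shank [0.45661629 0.4231247 ] grip [0.47650623 0.42102941]
[59.45, -14.99, -2.81] [-0.0, -0.001, -1.449] rows>=9.8
```

>>> move_arm([
  [[6,-1.4,-2.8],[0,0,-0.18]],
  [[12,-2.8,-2.8],[0,0,-0.36]],
  [[18,-4.2,-2.8],[0,0,-0.54]],
  [[24,-5.6,-2.8],[0,0,-0.72]],
  [[30,-7,-2.8],[0,0,-0.9]],
])

```text
t: 41.12
position: [0.5491, 0.1068, 0.25]
ee_rot: [0.325, 0.946, 0.0, 0.0]
wrist_force: [1.2, -0.4, 0.7]
width: 0.0852
```

Run:
```python
from h import *
st();go(.4745,.4212,.10,3.035)
```

```text
t 41.12 p [0.5491 0.1068 0.25  ] yaw 2.4786 tz [ 0.  0. -1.] q [0.19 0.19 0.08 1.46 0.   0.86] F [ 1.2 -0.4  0.7] w 0.0852
[25.23, 20.18, 15.0] [0.0, 0.0, -0.556] rows>=5.7
```

>>> move_arm([
  [[5,4,0],[0,0,-0.15]],
  [[9.5,7.6,0],[0,0,-0.3]],
  [[14,11.2,2],[0,0,-0.45]],
  [[18.5,14.8,5],[0,0,-0.556]],
  [[22,17.6,8],[0,0,-0.556]],
])

```text
t: 41.75
position: [0.4856, 0.3816, 0.1693]
ee_rot: [0.055, 0.998, 0.0, 0.0]
wrist_force: [0.5, -0.0, 0.3]
width: 0.0854
```

Run:
```python
from h import *
camera("top");st();go(.4745,.4212,.10,3.035)
```

```text
t 41.8 p [0.4828 0.3851 0.164 ] yaw 3.0337 tz [-0.005 -0.    -1.   ] q [0.67 0.31 0.05 1.31 0.   0.78] F [-1.5  1.9 -2.8] w 0.0859
[1.18, 3.5, 6.4] [-0.001, -0.005, -0.001] rows>=1.2
```

>>> move_arm([
  [[1.1,3.4,3],[0,0,0]],
  [[1.1,3.4,6.3],[0,0,0]],
  [[1.1,3.4,6.3],[0,0,0]],
  [[1.1,3.4,6.3],[0,0,0]],
], gripper=0.5)

```text
t: 42.3
position: [0.4803, 0.4138, 0.1081]
ee_rot: [0.057, 0.998, 0.0, 0.0]
wrist_force: [0.2, 0.2, -1.2]
width: 0.043
```

Run:
```python
from h import *
C=cam("wrist");im=camera("wrist");cv2.imwrite("pics/w9.png",im[:,:,::-1])
st();print([(c,p,atz("wrist",p,.009,C).round(4)) for c,p in lm("wrist","axle_shank",2)])
for e in silhouettes("wrist","axle_shank")[:1]:
    ys,xs=np.nonzero(e["mask"]);P=np.array([atz("wrist",(r,c),.013,C)[:2] for r,c in zip(ys,xs)]).astype(np.float32);print(e["confidence"],e["rect"],cv2.minAreaRect(P))
    A=P.mean(0);sel=P[(P[:,0]>.43)&(P[:,0]<.485)];print("shank y fit",np.polyfit(sel[:,0],sel[:,1],1),sel.mean(0))
go(.4745,.4212,.005,3.035)
```

```text
t 42.35 p [0.4809 0.4139 0.1087] yaw 3.027 tz [ 0.002  0.002 -1.   ] q [ 0.71  0.35 -0.02  1.2   0.    0.83] F [1.2 1.1 0.2] w 0.0424
[(0.8, array([178.9, 336. ]), array([0.459 , 0.4272, 0.009 ]))]
[0.78, 0.64, 10.38] [0.002, 0.002, -0.009] rows>=1.7
```

>>> move_arm([
  [[0.6,0.8,0],[0,0,-0.008]],
  [[0.6,0.8,3],[0,0,-0.008]],
  [[0.6,0.8,6],[0,0,-0.008]],
  [[0.6,0.8,8],[0,0,-0.008]],
  [[0.6,0.8,8],[0,0,-0.008]],
])

```text
t: 43.08
position: [0.4745, 0.4216, 0.0255]
ee_rot: [0.053, 0.999, -0.001, -0.001]
wrist_force: [1.0, -0.3, -0.7]
width: 0.0425
```

Run:
```python
from h import *
C=cam("wrist");im=camera("wrist");cv2.imwrite("pics/w10.png",im[60:360,160:480,::-1].repeat(2,0).repeat(2,1))
st();print([(c,p,atz("wrist",p,.009,C).round(4)) for c,p in lm("wrist","axle_shank",2)])
go(.4755,.423,.005,3.035)
```

```text
t 43.12 p [0.4752 0.4221 0.0269] yaw 3.035 tz [-0.001 -0.    -1.   ] q [ 0.73  0.4  -0.14  1.03  0.    0.83] F [ 0.3 -0.   0.2] w 0.0432
[(0.71, array([217. , 325.1]), array([0.4572, 0.4248, 0.009 ]))]
[0.03, 0.04, 2.27] [0.001, 0.001, -0.0] rows>=0.4
```

View pics/w10.png

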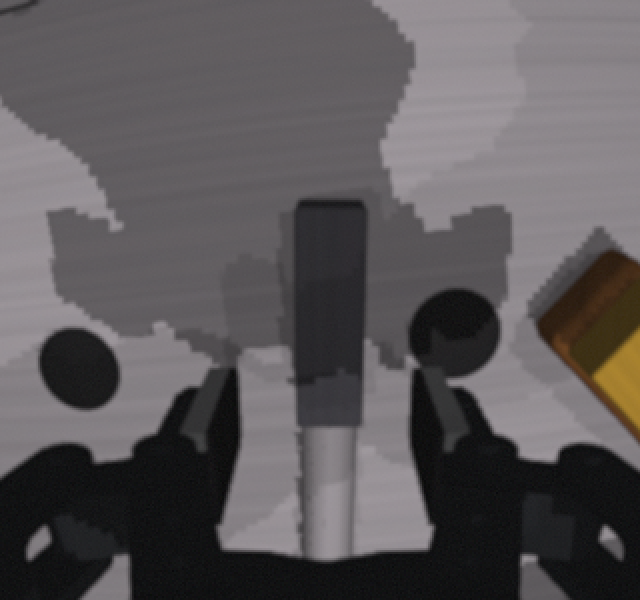

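>>> move_arm([
  [[0,0.05,1],[0,0,0]],
  [[0,0.05,1.8],[0,0,0]],
  [[0,0.05,2.2],[0,0,0]],
  [[0,0.05,2.2],[0,0,0]],
])

```text
t: 43.68
position: [0.4753, 0.4223, 0.0043]
ee_rot: [0.053, 0.999, -0.0, -0.0]
wrist_force: [-0.1, -0.0, -0.1]
width: 0.043
```

>>> move_arm([
  [[0,0,0],[0,0,0]],
  [[0,0,0],[0,0,0]],
  [[0,0,0],[0,0,0]],
  [[0,0,0],[0,0,0]],
  [[0,0,0],[0,0,0]],
], gripper=1)

```text
t: 44.3
position: [0.4757, 0.4226, 0.0053]
ee_rot: [0.053, 0.999, 0.0, 0.0]
wrist_force: [-0.1, -1.7, 5.1]
width: 0.0166
```

Run:
```python
from h import *
st()
```

```text
t 44.3 p [0.4757 0.4226 0.0053] yaw 3.0347 tz [ 0.001  0.    -1.   ] q [ 0.73  0.42 -0.16  0.99 -0.    0.83] F [-0.1 -1.7  5.1] w 0.0166
```

>>> move_arm([
  [[0,0,-1],[0,0,0]],
  [[0,0,-4],[0,0,0]],
  [[0,0,-8],[0,0,0]],
  [[0,0,-12],[0,0,0]],
  [[0,0,-16],[0,0,0]],
])

```text
t: 44.92
position: [0.4749, 0.4221, 0.1654]
ee_rot: [0.053, 0.999, -0.001, -0.001]
wrist_force: [1.6, -1.0, -4.0]
width: 0.0164
```

>>> move_arm([
  [[0,0,-2],[0,0,0]],
  [[0,0,-3],[0,0,0.15]],
  [[0,0,-3],[0,0,0.3]],
  [[0,0,-3],[0,0,0.45]],
  [[0,0,-3],[0,0,0.6]],
])

```text
t: 45.55
position: [0.475, 0.4223, 0.1941]
ee_rot: [0.348, 0.937, -0.001, -0.001]
wrist_force: [0.2, -0.3, -4.8]
width: 0.0166
```

Run:
```python
from h import *
camera("top");camera("side");st()
a=lm("top","axle_nose",1);b=lm("side","axle_nose",1);print(a,b)
if a and b: print(tri([ray("top",a[0][1]),ray("side",b[0][1])]))
go(.62,.22,.19,np.pi/2)
```

```text
t 45.65 p [0.4751 0.4223 0.1941] yaw 2.4346 tz [-0.002 -0.001 -1.   ] q [0.73 0.34 0.15 1.38 0.   1.43] F [ 0.2 -0.1 -3.3] w 0.0163
[(0.75, array([172.1, 230. ]))] [(0.73, array([114. , 316.3]))]
(array([0.60678284, 0.27861605, 0.21737895]), np.float64(0.0030894608008525757))
[-24.13, -6.06, 0.43] [-0.001, 0.0, 0.867] rows>=4.6
```

>>> move_arm([
  [[-4,-1,0],[0,0,0.15]],
  [[-9,-2.2,0],[0,0,0.32]],
  [[-14,-3.5,0],[0,0,0.5]],
  [[-19,-4.7,0],[0,0,0.68]],
  [[-24,-6,0.3],[0,0,0.86]],
])

```text
t: 46.38
position: [0.62, 0.2197, 0.1919]
ee_rot: [0.707, 0.707, 0.0, 0.0]
wrist_force: [0.0, 0.7, -4.8]
width: 0.016
```

>>> move_arm([
  [[0,0,0],[0,0,0]],
  [[0,0,0],[0,0,0]],
])

```text
t: 46.62
position: [0.6189, 0.221, 0.1915]
ee_rot: [0.705, 0.709, -0.0, -0.0]
wrist_force: [-0.1, -0.8, -3.5]
width: 0.0163
```

Run:
```python
from h import *
st();T=get_state()["position"]
for k in range(2):
    for n in("top","side","wrist"): im=camera(n);cv2.imwrite(f"pics/a_{n}.png",im[:,:,::-1])
    for t in ("axle_nose","axle_shank","eye_left"):
        a=lm("top",t,1);b=lm("side",t,1);print(t,a,b)
        if a and b: print(tri([ray("top",a[0][1]),ray("side",b[0][1])]))
print("expect nose",T[0],T[1]-.191,T[2]+.004,"top px",proj("top",[T[0],T[1]-.191,T[2]+.004]),"side",proj("side",[T[0],T[1]-.191,T[2]+.004]))
go(.62,.22,.101,np.pi/2)
t=cv2.imread("pics/a_top.png");s=cv2.imread("pics/a_side.png")
cv2.imwrite("pics/a.png",np.hstack([cv2.resize(t[100:220,240:400],(533,400),interpolation=cv2.INTER_CUBIC)[:, :400],cv2.resize(s[90:240,260:410],(400,400),interpolation=cv2.INTER_CUBIC)]))
```

```text
t 46.62 p [0.6189 0.221  0.1915] yaw 1.5764 tz [-0.001  0.    -1.   ] q [0.34 0.38 0.21 1.39 0.   1.91] F [-0.1 -0.8 -3.5] w 0.0163
axle_nose [(0.58, array([173.1, 320.4]))] [(0.54, array([164.6, 332.6]))]
(array([0.61381514, 0.0302121 , 0.20060038]), np.float64(0.0034972641086992323))
axle_shank [(0.64, array([170.4, 243.9]))] [(0.56, array([126. , 319.1]))]
(array([0.61535676, 0.24661251, 0.19044016]), np.float64(0.0008070062355750585))
eye_left [(0.63, array([181.4, 346. ]))] [(0.69, array([216.7, 340.6]))]
(array([ 0.63036912, -0.04752732,  0.04381874]), np.float64(0.005354194941054984))
axle_nose [(0.59, array([174.7, 322.4]))] [(0.67, array([165.8, 329.7]))]
(array([0.60615335, 0.02452654, 0.20267372]), np.float64(0.0009083556025430853))
axle_shank [(0.58, array([170.3, 243.2]))] [(0.59, array([126.1, 320.5]))]
(array([0.61877769, 0.24954467, 0.18686074]), np.float64(0.001362970591792078))
eye_left [(0.81, array([178.6, 344. ]))] [(0.56, array([203.1, 335.1]))]
(array([ 0.61769095, -0.03884795,  0.10356433]), np.float64(0.0016532140860843968))
expect nose 0.6189168069867801 0.029977905918213393 0.19553496355324174 top px [170.53346078 320.62025616] side [166.0465397  333.06265581]
[-0.1, 0.09, 9.08] [-0.0, 0.0, 0.004] rows>=1.5
```

View pics/a.png

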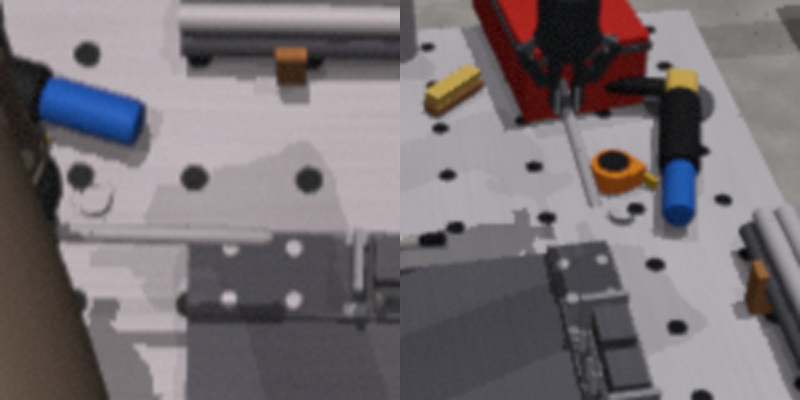

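>>> move_arm([
  [[0,-0.1,3],[0,0,0.004]],
  [[0,-0.1,6],[0,0,0.004]],
  [[0,-0.1,9],[0,0,0.004]],
  [[0,-0.1,9],[0,0,0.004]],
  [[0,-0.1,9],[0,0,0.004]],
])

```text
t: 48.15
position: [0.6186, 0.2212, 0.1031]
ee_rot: [0.707, 0.707, 0.001, 0.0]
wrist_force: [-0.0, 0.6, -3.7]
width: 0.0164
```

Run:
```python
from h import *
st();T=get_state()["position"];e=[T[0],T[1]-.191,T[2]+.004]
for n in("top","side"):
    im=camera(n);print(n,"nose",lm(n,"axle_nose",1),"exp",proj(n,e).round(1),"eye",lm(n,"eye_left",1),"exp",proj(n,[.62,-.041,.105]).round(1),proj(n,[.62,-.045,.105]).round(1))
go(.62,.22,.101,np.pi/2)
```

```text
t 48.15 p [0.6186 0.2212 0.1031] yaw 1.5707 tz [ 0.001  0.    -1.   ] q [ 0.34  0.4   0.03  1.21 -0.    1.91] F [-0.   0.6 -3.7] w 0.0164
top nose [(0.64, array([181.9, 323.2]))] exp [178.1 321.2] eye [(0.92, array([179.8, 342.8]))] exp [178.3 344.7] [178.3 346.1]
side nose [(0.65, array([187.9, 328.6]))] exp [186.6 331.5] eye [(0.65, array([201.3, 336.9]))] exp [203.1 336.5] [204.  336.8]
[-0.12, 0.15, 0.18] [0.001, -0.001, -0.0] rows>=0.0
```

Run:
```python
from h import *
T=get_state()["position"];a=camera("top").mean(2);b=camera("side").mean(2)
for d in (.12,.14,.16,.175,.185,.195):
    P=[T[0],T[1]-d,T[2]+.004]
    r,c=proj("top",P);c0=int(round(c));print("top d",d,"exp row %.1f"%r,a[int(r)-7:int(r)+9,c0].round().astype(int),"start",int(r)-7)
for d in (.12,.14,.16,.175,.185,.195):
    P=[T[0],T[1]-d,T[2]+.004]
    r,c=proj("side",P);r0=int(round(r));print("side d",d,"exp col %.1f"%c,b[r0,int(c)-8:int(c)+9].round().astype(int),"start",int(c)-8)
```

```text
top d 0.12 exp row 177.7 [ 83  79  79  80  77  87 132 161 157 133  96  78  70  55  43  41] start 170
top d 0.14 exp row 177.8 [ 89  78  78  76  78  87 128 160 157 136 103  80  72  59  40  38] start 170
top d 0.16 exp row 177.9 [ 86  82 100 115 129 115 125 152 156 138 112  85  70  55  40  40] start 170
top d 0.175 exp row 178.0 [ 73  74  76  78  82 124 152 157 144 117  88  70  53  44  43  44] start 171
top d 0.185 exp row 178.1 [ 75  75  77  77  78 104 139 156 147 119  89  76  61  46  46  48] start 171
top d 0.195 exp row 178.2 [ 79  77  78  77  76  78  90 105 102  89  77  77  73  58  48  50] start 171
side d 0.12 exp col 327.3 [154 160 161 157 154 143 115 135 150 153 156 170 173 172 172 173 173] start 319
side d 0.14 exp col 328.5 [107 106  93  99 120 140 115 132 149 151 153 167 170 171 170 169 169] start 320
side d 0.16 exp col 329.6 [151 149 149 146 144 136 109 131 146 149 138 125 114 113 110 105 127] start 321
side d 0.175 exp col 330.5 [ 40  35  33  44  67  79 111 136 148 146 124  80  73  72  72  79 110] start 322
side d 0.185 exp col 331.1 [ 38  34  45  63  68  87 123 142 151 136  99 100 106 103  87  85 118] start 323
side d 0.195 exp col 331.8 [ 78  39  36  46  64  66  72  88  93  87  84 119 139 136 110  77  86] start 323
```

>>> move_arm([
  [[0,0.1,0.15],[0,0,0]],
  [[-2,0.1,0.15],[0,0,0]],
  [[-4,0.1,0.15],[0,0,0]],
  [[-6,0.1,0.15],[0,0,0]],
  [[-7.2,0.1,0.15],[0,0,0]],
])

```text
t: 49.18
position: [0.619, 0.147, 0.1004]
ee_rot: [0.708, 0.707, -0.0, 0.0]
wrist_force: [0.6, 0.7, -3.3]
width: 0.0162
```

>>> move_arm([
  [[-0.6,0,0],[0,0,0]],
  [[-1.2,0,0],[0,0,0]],
  [[-1.8,0,0],[0,0,0]],
])

```text
t: 49.55
position: [0.6191, 0.131, 0.1003]
ee_rot: [0.707, 0.707, 0.0, 0.0]
wrist_force: [-0.4, 0.6, -4.2]
width: 0.0165
```

>>> move_arm([
  [[-1,0,0],[0,0,0]],
  [[-2,0,0],[0,0,0]],
  [[-3,0,0],[0,0,0]],
  [[-4,0,0],[0,0,0]],
  [[-5,0,0],[0,0,0]],
])

```text
t: 50.18
position: [0.619, 0.0802, 0.1003]
ee_rot: [0.707, 0.707, -0.0, -0.0]
wrist_force: [0.5, -0.2, -3.7]
width: 0.0166
```

>>> move_arm([
  [[-1,0,0],[0,0,0]],
  [[-2,0,0],[0,0,0]],
  [[-3,0,0],[0,0,0]],
  [[-4,0,0],[0,0,0]],
  [[-5,0,0],[0,0,0]],
])

```text
t: 50.8
position: [0.619, 0.0304, 0.1003]
ee_rot: [0.707, 0.707, -0.0, -0.0]
wrist_force: [0.3, 0.1, -3.6]
width: 0.0165
```

Run:
```python
from h import *
st()
```

```text
t 50.8 p [0.619  0.0304 0.1003] yaw 1.5708 tz [-0. -0. -1.] q [ 0.05  0.33 -0.07  1.17 -0.    1.62] F [ 0.3  0.1 -3.6] w 0.0165
```

>>> move_arm([
  [[-1,0,0],[0,0,0]],
  [[-1.8,0,0],[0,0,0]],
  [[-2.4,0,0],[0,0,0]],
  [[-3,0,0],[0,0,0]],
  [[-3.6,0,0],[0,0,0]],
])

```text
t: 51.42
position: [0.6191, -0.0052, 0.1003]
ee_rot: [0.707, 0.707, 0.0, 0.0]
wrist_force: [0.6, 0.2, -2.9]
width: 0.0164
```

>>> move_arm([
  [[-0.6,0,0],[0,0,0]],
  [[-1.2,0,0],[0,0,0]],
  [[-1.7,0,0],[0,0,0]],
  [[-1.9,0,0],[0,0,0]],
  [[-1.9,0,0],[0,0,0]],
])

```text
t: 52.05
position: [0.6191, -0.0242, 0.1003]
ee_rot: [0.707, 0.707, -0.0, 0.0]
wrist_force: [0.4, 0.5, -3.2]
width: 0.0159
```

Run:
```python
from h import *
st();a=camera("top").mean(2);b=camera("side").mean(2)
print("top",lm("top","axle_nose",1),lm("top","eye_right",1),proj("top",[.62,-.217,.105]),"side",lm("side","axle_nose",1),lm("side","eye_right",1),proj("side",[.62,-.217,.105]))
r,c=proj("top",[.62,-.205,.105]);print(a[int(r)-4:int(r)+6,int(c)-6:int(c)+10].round().astype(int))
print(proj("top",[.62,-.193,.105]))
```

```text
t 52.05 p [ 0.6191 -0.0242  0.1003] yaw 1.5706 tz [-0. -0. -1.] q [-0.04  0.33 -0.07  1.17 -0.    1.53] F [ 0.4  0.5 -3.2] w 0.0159
top [(0.56, array([183. , 404.1]))] [(0.8, array([180.4, 396.4]))] [179.49575198 403.16688605] side [(0.36, array([299.5, 285.2]))] [(0.9, array([246. , 348.1]))] [249.03379638 349.67930321]
[[ 49  62 114 118 116  55  27  28  30  30  33  32  31  32  29  29]
 [ 52  64 116 120 119  58  26  31  28  35  30  31  29  30  24  22]
 [ 74  69 115 122 119  80  58  55  57  49  42  41  46  43  44  46]
 [113  88 115 121 125 121 116 116 112  93  69  60  64  63  63  64]
 [132  99 110 120 128 144 146 147 144 140 120  63  57  60  60  60]
 [129  97 103 117 125 143 143 144 146 151 138  67  52  50  51  53]
 [112  84 102 118 121 124 124 127 127 126 110  58  50  53  50  52]
 [ 79  68 101 117 117  98  96  95  92  87  66  49  55  54  55  57]
 [ 55  58 100 116 117  82  77  73  71  68  66  67  69  72  71  72]
 [ 44  58  99 118 115  76  71  73  72  73  76  81  79  81  79  81]]
[179.33321796 395.17632432]
```

>>> move_arm([
  [[0,0,0.2],[0,0,0]],
  [[0,0,0.2],[0,0,0]],
])

```text
t: 52.6
position: [0.6192, -0.0238, 0.0985]
ee_rot: [0.707, 0.707, 0.0, 0.0]
wrist_force: [0.4, 1.4, -2.2]
width: 0.0165
```

>>> move_arm([
  [[0,0,0],[0,0,0]],
  [[0,0,0],[0,0,0]],
  [[0,0,0],[0,0,0]],
  [[0,0,0],[0,0,0]],
], gripper=0.3)

```text
t: 53.1
position: [0.6191, -0.024, 0.0984]
ee_rot: [0.707, 0.707, 0.0, 0.0]
wrist_force: [0.0, -0.5, -0.6]
width: 0.0602
```

>>> move_arm([
  [[0,0,-1],[0,0,0]],
  [[0,0,-4],[0,0,0]],
  [[0,0,-8],[0,0,0]],
  [[0,0,-12],[0,0,0]],
  [[6,0,-15],[0,0,0]],
])

```text
t: 53.72
position: [0.6197, 0.0298, 0.2492]
ee_rot: [0.709, 0.705, 0.001, 0.001]
wrist_force: [1.6, 1.5, -0.1]
width: 0.06
```

>>> move_arm([
  [[5,5,-2],[0,0,0]],
  [[7,10,-2],[0,0,0]],
  [[8,15,-2],[0,0,0]],
  [[8,20,-2],[0,0,0]],
  [[8,25,-2],[0,0,0]],
])

```text
t: 54.35
position: [0.7844, 0.1039, 0.2717]
ee_rot: [0.707, 0.707, -0.014, -0.011]
wrist_force: [-62.4, -7.9, 22.4]
width: 0.0599
```

Run:
```python
from h import *
st();a=camera("top").mean(2);b=camera("side").mean(2)
Z=dict(scraper_grip=.085,block1_center=.105,axle_shank=.105,axle_nose=.105,offcut1_center=.03,offcut2_center=.03,offcut3_center=.03,offcut4_center=.03,offcut5_center=.03,offcut6_center=.03,tape=0,marker=0,nut=0,chip_hammer=0,wire_brush=0)
for t,z in Z.items():
    A=lm("top",t,2);B=lm("side",t,2)
    print(t,[(c,atz("top",p,z).round(3)[:2]) for c,p in A],[(c,atz("side",p,z).round(3)[:2]) for c,p in B],*(np.round(tri([ray("top",A[0][1]),ray("side",B[0][1])])[0],3) if A and B else []))
r,c=proj("top",[.62,-.205,.105]);print(a[int(r)-3:int(r)+6,int(c)-6:int(c)+10].round().astype(int))
```

```text
t 54.35 p [0.7844 0.1039 0.2717] yaw 1.5717 tz [-0.036 -0.005 -0.999] q [ 0.13  0.93  1.35  2.02 -0.    1.7 ] F [-62.4  -7.9  22.4] w 0.0599
scraper_grip [(0.76, array([0.312, 0.283])), (0.43, array([ 0.635, -0.15 ]))] [(0.96, array([0.322, 0.277]))] 0.317 0.285 0.079
block1_center [(0.64, array([ 0.623, -0.08 ])), (0.19, array([0.313, 0.264]))] [(0.74, array([ 0.618, -0.218])), (0.64, array([ 0.622, -0.081]))] 0.665 -0.092 -0.076
axle_shank [(0.73, array([ 0.611, -0.001]))] [(0.44, array([ 0.624, -0.009]))] 0.62 -0.001 0.095
axle_nose [(0.8, array([ 0.617, -0.22 ]))] [(0.51, array([ 0.613, -0.213]))] 0.613 -0.219 0.114
offcut1_center [(0.77, array([ 0.395, -0.349]))] [(0.62, array([ 0.389, -0.351])), (0.17, array([ 0.53 , -0.335]))] 0.392 -0.35 0.028
offcut2_center [(0.62, array([ 0.526, -0.328]))] [(0.61, array([ 0.523, -0.342])), (0.38, array([ 0.635, -0.154]))] 0.527 -0.333 0.012
offcut3_center [(0.7, array([ 0.526, -0.299])), (0.68, array([ 0.635, -0.084]))] [(0.79, array([ 0.455, -0.332])), (0.37, array([0.709, 0.263]))] 0.493 -0.31 0.001
offcut4_center [(0.68, array([ 0.415, -
[... 880 characters left out ...]
.502, 0.529]))] [(0.59, array([0.511, 0.537])), (0.45, array([0.722, 0.301]))] 0.506 0.526 0.007
[[ 60  78 139 145 141  64  40  41  37  31  40  40  36  26  24  27]
 [ 87  85 141 147 129  87  66  66  64  57  53  52  53  49  50  46]
 [134 108 140 146 141 146 140 140 132 101  77  71  71  69  68  70]
 [161 121 132 144 152 175 176 175 170 150 115  71  64  64  63  66]
 [158 118 127 142 150 175 174 178 172 161 126  64  54  54  52  57]
 [133  99 125 144 147 150 153 153 150 141 106  56  56  49  54  53]
 [ 98  82 123 144 144 117 116 115 109 100  69  57  59  57  59  56]
 [ 62  74 122 143 139  93  87  85  77  72  68  73  76  77  77  77]
 [ 52  70 121 146 140  87  80  81  83  83  83  85  86  87  87  89]]
```

>>> move_arm([
  [[0,-3,0],[0,0,0]],
  [[0,-7,0],[0,0,0]],
  [[0,-12,0],[0,0,0]],
  [[0,-17,0],[0,0,0]],
  [[0,-22,0],[0,0,0]],
])

```text
t: 56.58
position: [0.562, 0.1033, 0.2811]
ee_rot: [0.707, 0.707, -0.013, -0.01]
wrist_force: [0.1, 0.5, -0.1]
width: 0.0596
```

>>> move_arm([
  [[0,-2,0],[0,0,0]],
  [[0,-2,0],[0,0,0]],
  [[0,-2,0],[0,0,0]],
  [[0,-2,0],[0,0,0]],
])

```text
t: 57.08
position: [0.5455, 0.1034, 0.2806]
ee_rot: [0.707, 0.707, -0.014, -0.011]
wrist_force: [-0.3, -0.2, -0.6]
width: 0.0597
```

Run:
```python
from h import *
st();a=camera("top");b=camera("side")
for t,z in dict(axle_nose=.105,axle_shank=.105,scraper_grip=.085,block1_center=.105,eye_right=.105).items():
    print(t,[(c,atz("top",p,z).round(3)[:2]) for c,p in lm("top",t,2)],[(c,atz("side",p,z).round(3)[:2]) for c,p in lm("side",t,2)])
old=cv2.imread("pics/top0.png").astype(int)[:,:,::-1]
d=np.abs(old-a).sum(2)>120;ys,xs=np.nonzero(d)
n,l,s,c=cv2.connectedComponentsWithStats(d.astype(np.uint8));print([(s[i].tolist()) for i in range(1,n) if s[i,4]>25])
```

```text
t 57.08 p [0.5455 0.1034 0.2806] yaw 1.5706 tz [-0.035 -0.005 -0.999] q [0.19 0.22 0.18 1.57 0.   1.76] F [-0.3 -0.2 -0.6] w 0.0597
axle_nose [(0.7, array([ 0.614, -0.216]))] [(0.44, array([ 0.611, -0.216]))]
axle_shank [(0.77, array([ 0.616, -0.005]))] [(0.61, array([ 0.612, -0.207])), (0.49, array([ 0.621, -0.016]))]
scraper_grip [(0.89, array([0.309, 0.284]))] [(0.72, array([0.32, 0.28])), (0.67, array([ 0.624, -0.064]))]
block1_center [(0.66, array([ 0.466, -0.075]))] [(0.74, array([ 0.427, -0.35 ])), (0.68, array([ 0.623, -0.091]))]
eye_right [(0.93, array([ 0.625, -0.193])), (0.69, array([ 0.641, -0.159]))] [(0.91, array([ 0.613, -0.204])), (0.73, array([0.666, 0.101]))]
[[217, 76, 127, 286, 15432], [237, 116, 18, 15, 80], [261, 150, 6, 6, 27], [193, 170, 22, 74, 389], [349, 174, 20, 14, 237], [372, 174, 18, 14, 213], [397, 178, 7, 5, 28], [345, 197, 23, 26, 297], [392, 199, 11, 22, 203], [312, 204, 21, 9, 45], [308, 207, 24, 17, 189], [424, 206, 27, 21, 185], [420, 226, 21, 31, 101], [318, 234, 13, 22, 182], [266, 236, 4, 10, 36], [380, 236, 27, 21, 323], [345, 238, 25, 15, 246], [222, 240, 23, 21, 304], [429, 259, 23, 10, 64], [219, 265, 7, 10, 62], [226, 264, 20, 38, 587], [401, 289, 14, 15, 41], [393, 303, 97, 81, 1938], [530, 320, 12, 8, 28], [505, 327, 15, 12, 52], [522, 327, 13, 8, 34], [296, 329, 21, 9, 67], [335, 330, 9, 19, 93], [471, 341, 12, 12, 31], [348, 345, 11, 8, 34], [287, 346, 48, 54, 640], [255, 363, 39, 37, 1016], [350, 367, 46, 33, 883], [483, 366, 110, 34, 2515], [316, 376, 15, 16, 92], [333, 392, 21, 5, 40]]
```

```bash
python3 -c "
from rig import *
print(job_done())"
```

```text
the job is handed in; nothing more can be done
None
```

I did every step of the task and handed the job in at about 57 s of the 192 s allowed. No verdict was reported.

- **Offcuts:** two sweeps with the scraper, one near and one far, cleared the plate. I counted six pieces in the tray in the pictures. I judged their heights by eye only. In the last check four were confirmed in the tray by both cameras. For offcuts 3 and 6 the detections disagreed, and some of them pointed at other parts of the scene.
- **Scraper:** it stands upright on the table at about (0.31, 0.29), well left of the plate. I set it down until it touched, at the same height as at the start.
- **Blocks:** both sit in their seats, seen from close by. The right one is about 3 mm off centre towards the right ear, which is within the limit. I first dragged the second block clear of the tape measure. The tape, brush and hammer read where they started; the pen and nut do in the side camera only, as their top camera readings were false.
- **Axle:** it slid in with no noticeable contact force. Its nose stands about 24 mm out of the right ear. Some network readings put the nose 5–9 mm off the axis in x, but my own readings of the pixels before insertion put it within about 2 mm.

**One mistake:** on the last retreat, after releasing the axle, I sent the arm the wrong way in x and it ran to its reach limit. Joints 3 and 4 came up to the ends of their ranges, and the wrist force read about 62 N for a moment. That is under the 120 N limit. I do not know whether the arm touched anything, so I can't rule out the 40 N pressing limit or the joint-range limit. I moved it back and re-checked: the axle and scraper had not moved, and in the left nest a block still read in place. The right block gave no clear reading in that check.

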